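# Check the resin scale and set up a clean mixing pot

### The job

Check the dial scale before the next resin pour with the brass weights on the cork mat, lightest first: stand each one by itself in the middle of the pan, let go and give the pointer a good second or two to settle, then stand it back on the mat. Next brush out the mixing pot with at least two full strokes, right down to the bottom and up to the rim again, and stand the brush back head down in its tin. Finish with the pot standing upright in the middle of the pan, ready for pouring; never force the pan down to its stop, do not knock the pot over, and leave the putty can, the hardener bottle and the cast fin where they are.

Things in the scene. Friction and masses are not known exactly. Their poses are not given: they have to be found in the camera images.
- pan_top (a point): Centre of the top face of the spring scale's round steel pan (170 mm across, flat, no rim, two thin dark circles of 60 and 124 mm marked round its middle). The scale is green, fixed to the bench, 235 x 170 mm, its sloping white dial on the side towards the robot (its own -x), at any yaw within 0.3 rad, on the robot's left or right. With nothing on it the top of the pan is 100 mm above the bench; z is up.
- scale_pan (a joint): How far the pan has sunk, in m: 0 when empty, 24.5 mm per kg of load (spring of 392 N/m, straight down, lightly damped, settles in about 1 s), stop at 0.025 (1 kg). The red pointer turns with it.
- mat_center (a point): Centre of the top face of the cork mat the check weights live on; the mat is fixed, 240 mm (its x) by 220 mm (its y), its top 3 mm above the bench. It lies on the other side from the scale.
- pot_center (a point): Centre, half-way up, of the open bare stainless steel mixing pot: a straight cylinder 60 mm across and 85 mm high, wall 3 mm (54 mm inside), with a heavy base: inner floor 8 mm above its underside, about 110 to 180 g, empty, standing mouth up on the bench between scale and mat. z points up out of the mouth.
- brush_tip (a point): Centre of the flat lower end of the bottle brush's bristle head. The head is white, 38 mm across and 69 mm long (treated as firm); above it a 6 mm wire, then a red plastic grip. Whole brush 215 mm long, 70 g. z points from the head to the grip, up at the start, when the brush stands head down in its tin.
- brush_grip (a point): Middle of the brush's red grip, 22 mm across and 90 mm long, 170 mm from the bristle end. Same axes as brush_tip.
- tin_floor (a point): Centre of the inner floor of the open blue tin that holds the brush: 68 mm across, 64 mm inside, 95 mm high, inner floor 4 mm above the bench; fixed to the bench. Kept beyond the pot.
- putty: Bystander: yellow and blue putty can, 76 mm across, 76 mm high; origin at the centre of its underside.
- hardener: Bystander: white bottle with a red cap, 42 mm across, 105 mm high; origin at the centre of its underside.
- fin: Bystander: white cast fish fin lying flat on the bench beyond the tin, fan about 120 x 90 mm, 8 mm thick; origin at the centre of its underside.
- w50_center (a point): Centre, half-way up, of the 50 g brass check weight: squat upright cylinder 24 mm across and 12 mm high, with a short neck and a 12 mm knob on top, 24 mm high in all. z is up. Starts standing on the mat; may be absent (None).
- w100_center (a point): Centre, half-way up, of the 100 g brass check weight: squat upright cylinder 30 mm across and 15 mm high, with a short neck and a 14 mm knob on top, 28 mm high in all. z is up. Starts standing on the mat; may be absent (None).
- w200_center (a point): Centre, half-way up, of the 200 g brass check weight: squat upright cylinder 38 mm across and 19 mm high, with a short neck and a 18 mm knob on top, 33 mm high in all. z is up. Starts standing on the mat; may be absent (None).
- w500_center (a point): Centre, half-way up, of the 500 g brass check weight: squat upright cylinder 52 mm across and 25 mm high, with a short neck and a 24 mm knob on top, 42 mm high in all. z is up. Starts standing on the mat; may be absent (None).
Not all that is in view belongs to the job. Leave any blue or white look-alike of the part that bears w500_center alone.

How it is judged (in metres and radians):
On the way, in this order (a step that is already met when the one before it is completed fails the run):
1. the 50 g weight stands upright, alone and released in the middle of the pan (within 15 mm) and the pan has settled, for 1 s (horizontal distance between w50_center and pan_top below 0.015 m and height (world z) of w50_center between 0.10995 and 0.11155 m and angle between w50_center's own z axis and vertical below 0.1 rad and linear speed of w50 below 0.02 m/s and contact force between w50 and the fingers below 0.05 N), for 1 s.
2. the 100 g weight stands upright, alone and released in the middle of the pan (within 15 mm) and the pan has settled, for 1 s (horizontal distance between w100_center and pan_top below 0.015 m and height (world z) of w100_center between 0.1107 and 0.1123 m and angle between w100_center's own z axis and vertical below 0.1 rad and linear speed of w100 below 0.02 m/s and contact force between w100 and the fingers below 0.05 N), for 1 s.
3. the 200 g weight stands upright, alone and released in the middle of the pan (within 15 mm) and the pan has settled, for 1 s (horizontal distance between w200_center and pan_top below 0.015 m and height (world z) of w200_center between 0.1107 and 0.1123 m and angle between w200_center's own z axis and vertical below 0.1 rad and linear speed of w200 below 0.02 m/s and contact force between w200 and the fingers below 0.05 N), for 1 s.
4. the 500 g weight stands upright, alone and released in the middle of the pan (within 15 mm) and the pan has settled, for 1 s (horizontal distance between w500_center and pan_top below 0.015 m and height (world z) of w500_center between 0.1077 and 0.1093 m and angle between w500_center's own z axis and vertical below 0.1 rad and linear speed of w500 below 0.02 m/s and contact force between w500 and the fingers below 0.05 N), for 1 s.
5. first stroke: the brush end is down inside the pot, within 12 mm of its floor (horizontal distance between brush_tip and pot_center below 0.027 m and angle between pot_center's own z axis and vertical below 0.3 rad and z of brush_tip in the frame of pot_center below -0.0225 m), for 0.05 s.
6. first stroke: the brush end is drawn up, above 55 mm over the pot's underside, still over or in the pot (horizontal distance between brush_tip and pot_center below 0.027 m and angle between pot_center's own z axis and vertical below 0.3 rad and z of brush_tip in the frame of pot_center above 0.0125 m), for 0.05 s.
7. second stroke: the brush end is down inside the pot, within 12 mm of its floor (all of step 5), for 0.05 s.
8. second stroke: the brush end is drawn up, above 55 mm over the pot's underside, still over or in the pot (all of step 6), for 0.05 s.
At the end, for the whole second after the job is handed in: Every weight present stands upright on the mat (centre over it); the brush stands head down in its tin (end within 32 mm of its axis, below 30 mm, leaning under 0.5 rad); the pot stands upright, alone, within 15 mm of the middle of the pan; all at rest (x of w50_center in the frame of mat_center between -0.12 and 0.12 m and y of w50_center in the frame of mat_center between -0.11 and 0.11 m and z of w50_center in the frame of mat_center below 0.016 m and angle between each of w50_center, w100_center, w200_center, w500_center's own z axis and vertical below 0.15 rad and linear speed of each of w50, w100, w200, w500, pot below 0.02 m/s and x of w100_center in the frame of mat_center between -0.12 and 0.12 m and y of w100_center in the frame of mat_center between -0.11 and 0.11 m and z of w100_center in the frame of mat_center below 0.018 m and x of w200_center in the frame of mat_center between -0.12 and 0.12 m and y of w200_center in the frame of mat_center between -0.11 and 0.11 m and z of w200_center in the frame of mat_center below 0.0205 m and x of w500_center in the frame of mat_center between -0.12 and 0.12 m and y of w500_center in the frame of mat_center between -0.11 and 0.11 m and z of w500_center in the frame of mat_center below 0.025 m and horizontal distance between brush_tip and tin_floor below 0.032 m and height (world z) of brush_tip below 0.03 m and angle between brush_grip's own z axis and vertical below 0.5 rad and linear speed of brush below 0.03 m/s and horizontal distance between pot_center and pan_top below 0.015 m and angle between pot_center's own z axis and vertical below 0.1 rad and value of joint scale_pan between 0.002 and 0.0062 m); the robot touches nothing.
It fails at once if the pan is forced down to its stop (value of joint scale_pan above 0.0245 m).
It fails at once if the pot is tipped over (angle between pot_center's own z axis and vertical above 0.8 rad).
It fails at once if the putty can is moved more than 30 mm (distance of putty from where it was at the start of the episode above 0.03 m).
It fails at once if the hardener bottle is moved more than 30 mm (distance of hardener from where it was at the start of the episode above 0.03 m).
It fails at once if the cast fin is moved more than 30 mm (distance of fin from where it was at the start of the episode above 0.03 m).
Of w50, w100, w200, w500 only 2 to 3 are there at a start; the rules pass over those that are not, and their reading is None.
At some moment in a run one of w50, w100, w200, w500, pot may be knocked a few centimetres aside while the robot is not near it.
It also fails if it takes over 210 s, if anything falls off the work surface, if the arm or the gripper's body presses on something with over 40 N, if the wrist force passes 120 N, or if a joint passes its speed limit or range.

### The arm

A 6-joint arm with a two-finger parallel gripper is mounted at the origin on the work surface. World frame = base frame: x ahead of the robot, y to its left, z up, the work surface at z = 0. Lengths are in mm, angles in rad, forces in N, time in s.
With the tool pointing down it reaches from about 275 to 750 mm from the base axis. Payload 10.2 kg.
Tool frame: the origin (TCP) lies at the very end of the fingers, on their centre line; the grasp point (between the pads) lies 19 mm behind it (ctrl.grip_depth is the distance from the TCP to the grasp point, in mm); z points along the fingers, x is the direction in which the jaws open and shut, and the axes are right-handed (so a half turn about z gives the same grasp; the last joint's range is limited). The gripper opens to 85 mm and grips with 20 to 120 N. Pads are 22 mm wide; open, the fingers measure 114 mm over their backs; the gripper's body (76 mm by 85 mm) begins 54 mm behind the grasp point. The pads swing forward as they close: fully open they stand 13 mm farther back than shut.
Start: joints at [0.909, 0.313, 1.498, -0, 1.331, -0.223], TCP at [223.061, 475.263, 231.294] pointing down, gripper open.
Joint ranges: [-2.94, 2.94], [-0.97, 2.17], [0.19, 2.56], [-1.23, 4.37], [0.02, 3.11], [-2.88, 2.88]. Speed limits (rad/s): [2.39, 2.39, 3.01, 3.14, 3.14, 3.14].

### API

Orientations are given as a unit quaternion [w, x, y, z].
In Python, from rig import ctrl gives the robot as it stands.
- The arm moves only by the tool play_rows, never from a script. Its argument "motion" is a list of rows, each a list of 2 entries, a list of its own where there are three numbers: the shift along the tool's x, y, z in mm, then the turn, a rotation vector about the tool's x, y, z in degrees. A call has 1 to 20 rows; each row shifts and turns the commanded pose from where the row before left it, along the tool's axes as they then stand; what a row does not reach is not made up. A row lasts 1/12 s, in which the tool goes at most 41.7 mm and 7.16 degrees, less where a joint would pass 70% of its speed; a pose out of reach is approached as far as the arm can. A call with a gripper value outside its range is refused whole. "fingers" is the finger opening in mm, from 0 to 85.4, set as the call begins (left out, the last holds). The fingers move at their own pace and stop on an object; "squeeze" is the grip in N (left out, the last holds). Time passes only in rows, so rows that do not move let the fingers close. It gives the time, the measured TCP pose, the force and the opening at its end, in the units of the state.
- ctrl.sense(): the state, without advancing time (a new reading comes with each control period).
- ctrl.capture(name): name is "scene" or "top"; returns the picture (384x512x3 uint8, red, green, blue); there is no depth.
- ctrl.get_calibration(name): a dict with "K" (3x3 intrinsics, pixels), "R" (3x3) and "t" (3): a world point X has camera coordinates R X + t. Camera axes: x right, y down, z forward; pixel columns grow to the right and rows downward; lengths in mm; the calibration is good to about 2 mm. A picture is of the moment at which its call begins. get_calibration takes no time and is no camera call.
- ctrl.finish_job(): hands the job in, once; it reports no verdict.
Trained networks look in the newest picture that a camera, given by its name, has taken for a name from the list of things; names that differ only in an ending like _2 or _b are one class to them, and where a whole thing is asked for, a point or a joint stands for the part that bears it (a point fixed in the world has none). Each returns a list of dicts, best first, with "p" (0 to 1); they miss things now and then, are a little off and sometimes report something else, mostly with a low value. They report only what shows in the picture. A call takes as long as a camera call. They do not tell look-alikes from the thing itself.
- ctrl.spot_in(camera, name): "position" ([column, row] as shares, 0 to 1, of the picture: columns of its width, rows of its height, amid what is visible of it).
The state is a dict: "time_s": time; "joints": joint angles; "dq": joint speeds; "tau": joint torques, N m; "eef_pos": TCP position; "ee_rot": TCP orientation; "force": force on the tool from outside, world axes, zero at the start; "wrist_torque": the same for the moment, N m; "grip_width": opening from 0.0 (shut) to 1.0 (fully open).
Only numpy, scipy, OpenCV 4.12 (cv2) and the standard library are available. Lean on these libraries where they do the work, as an engineer would, in place of code of your own. Each camera call takes 0.05 s, during which the arm holds its last target. There are 200 camera calls.

## Working session

There is one attempt and no reset: what is moved stays moved. The work goes in short steps, Python scripts to look and compute and a tool call to move; the robot and the scene stay as the last step left them, time stands still between calls to the robot, and variables do not carry over. Pictures are saved under pics/ and viewed, about 12 in all and at most 16, crops included, and the job is handed in when it is done.

Besides the shell and the picture viewer there is one more tool, called after "Call:" by a JSON object that holds its "op" and its "data", one argument or row to a line. play_rows: Moves the arm, as the interface text tells. Its arguments: {"type":"object","properties":{"motion":{"type":"array"},"fingers":{"type":"number"},"squeeze":{"type":"number"}},"required":["motion"]}

```bash
ls; mkdir -p pics; cat > h.py <<'E'
import numpy as np, cv2
from rig import ctrl
def cal(n):
    c=ctrl.get_calibration(n); return np.array(c["K"]),np.array(c["R"]),np.array(c["t"]).ravel()
def back(n,px,z):
    K,R,t=cal(n); d=R.T@np.linalg.solve(K,[px[0],px[1],1]); o=-R.T@t
    return o+d*(z-o[2])/d[2]
def proj(n,X):
    K,R,t=cal(n); p=K@(R@np.array(X,float)+t); return p[:2]/p[2]
def snap(n,f=None):
    im=ctrl.capture(n)
    if f: cv2.imwrite('pics/'+f,im[:,:,::-1])
    return im
def spot(n,name,k=4):
    return [(round(d['p'],2),np.array(d['position'])*[512,384]) for d in ctrl.spot_in(n,name)[:k]]
E
python3 - <<'E'
from h import *
a=snap('scene','s0.png'); b=snap('top','t0.png')
cv2.imwrite('pics/both.png',np.hstack([cv2.resize(a,(512,384)),])[:,:,::-1])
for n in ['scene','top']:
    K,R,t=cal(n); print(n,(-R.T@t).round(),K[0,0].round(),R.round(2).tolist())
Z=dict(scale_pan=95,pot_center=43,brush_grip=174,tin_floor=50,putty=38,hardener=52,fin=4,w50_center=12,w100_center=13,w200_center=14,w500_center=18,mat_center=3,pan_top=100)
for k,z in Z.items():
    for n in ['top','scene']:
        try: print(k,n,[(p,q.round().tolist(),back(n,q,z)[:2].round().tolist()) for p,q in spot(n,k)])
        except Exception as e: print(k,n,e)
print(ctrl.sense())
E
```

```text
pics
scene [ 938.  668. 1039.] 392.0 [[-0.85, 0.52, -0.01], [0.42, 0.67, -0.61], [-0.31, -0.52, -0.79]]
top [ 481.   99. 1167.] 445.0 [[-0.03, -1.0, 0.0], [-0.99, 0.03, -0.13], [0.13, -0.01, -0.99]]
scale_pan top [(0.97, [396.0, 231.0], [516.0, -247.0])]
scale_pan scene []
pot_center top [(0.77, [304.0, 248.0], [483.0, -30.0]), (0.45, [293.0, 184.0], [645.0, -9.0])]
pot_center scene [(0.96, [267.0, 173.0], [469.0, -27.0])]
brush_grip top [(0.73, [290.0, 185.0], [624.0, 12.0])]
brush_grip scene [(0.76, [226.0, 177.0], [638.0, 15.0])]
tin_floor top [(0.92, [281.0, 188.0], [635.0, 23.0])]
tin_floor scene [(0.77, [227.0, 201.0], [640.0, 7.0])]
putty top [(0.83, [363.0, 146.0], [739.0, -195.0])]
putty scene [(0.73, [173.0, 175.0], [736.0, -189.0])]
hardener top [(0.57, [204.0, 152.0], [732.0, 218.0])]
hardener scene [(0.72, [233.0, 269.0], [739.0, 219.0])]
fin top [(0.93, [283.0, 145.0], [756.0, 10.0])]
fin scene [(0.8, [192.0, 223.0], [762.0, -5.0])]
w50_center top [(0.56, [398.0, 228.0], [526.0, -279.0])]
w50_center scene [(0.44, [299.0, 251.0], [536.0, 253.0])]
w100_center top []
w100_
[... 626 characters left out ...]
1.0])]
{'time_s': 1.4, 'joints': array([ 9.08575678e-01,  3.12916790e-01,  1.49770137e+00, -3.95019277e-05,
        1.33100695e+00, -2.23407253e-01]), 'dq': array([ 5.68592385e-05, -5.81283079e-04, -1.69686256e-03, -2.70659389e-04,
        5.94978765e-04, -2.06203774e-04]), 'tau': array([-1.06728728e-04, -4.12166870e+01, -2.59892786e+01, -2.42260739e-04,
        5.75562153e-04, -1.76826353e-05]), 'eef_pos': array([223.07920014, 475.25013805, 231.28506348]), 'ee_rot': array([ 2.35218620e-05,  8.44054823e-01,  5.36256892e-01, -8.83902866e-06]), 'force': array([-1.34546609, -0.10989577, -0.1886782 ]), 'wrist_torque': array([0.01677168, 0.012034  , 0.02221901]), 'grip_width': 1.0011181340104176}
```

View pics/s0.png

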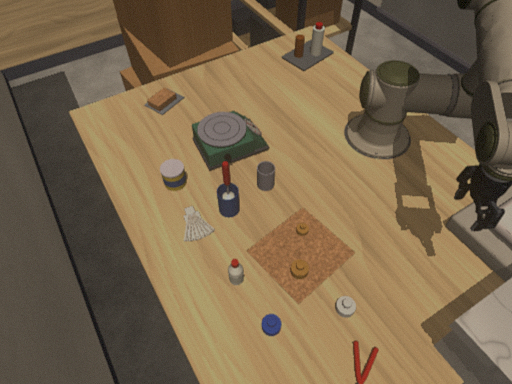

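View pics/t0.png

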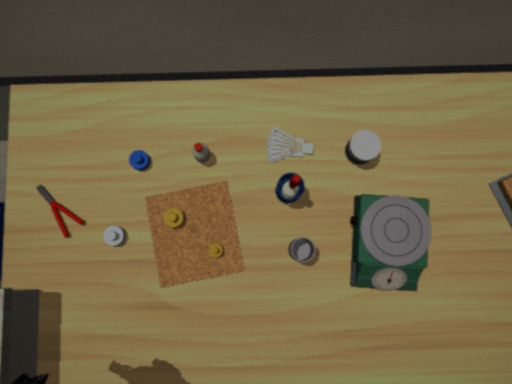

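The scene view shows the scale on the right at (222,132), the pot at (266,176), the brush in its tin at (227,190), and the mat at (300,252) with two brass weights at (302,229) and (299,270). Blue (271,324) and white (345,305) look-alikes lie off the mat. In the top view the two brass weights are at (174,218) and (216,250). 

Possible confusions: brass at (174,218), brass at (216,250), blue at (139,160) and white at (113,237). I choose the two brass ones and check them close up.

```bash
python3 - <<'E'
from h import *
a=cv2.imread('pics/s0.png'); b=cv2.imread('pics/t0.png')
def c(im,x,y,w,h,W,H): return cv2.resize(im[y:y+h,x:x+w],(W,H),interpolation=cv2.INTER_CUBIC)
top=np.hstack([c(b,140,175,110,115,400,300),c(a,245,205,110,95,400,300)])
bot=np.hstack([c(b,260,160,80,110,240,300),c(b,345,185,95,115,280,300),c(a,190,100,95,120,280,300)])
cv2.imwrite('pics/c1.png',np.vstack([top,bot]))
# brass masks
for n,im,box in [('top',b,(150,185,240,280)),('scene',a,(255,215,345,290))]:
    hsv=cv2.cvtColor(im,cv2.COLOR_BGR2HSV)
    x0,y0,x1,y1=box
    m=((hsv[:,:,0]>=19)&(hsv[:,:,0]<=32)&(hsv[:,:,1]>140)).astype(np.uint8)
    mm=np.zeros_like(m); mm[y0:y1,x0:x1]=m[y0:y1,x0:x1]
    k,l,s,ce=cv2.connectedComponentsWithStats(mm)
    for i in range(1,k):
        if s[i,4]>15: print(n,s[i],ce[i].round(1),back(n,ce[i],15)[:2].round(1))
E
```

```text
top [163 208  21  20 336] [173.1 217.2] [571.5 303.1]
top [208 243  15  15 168] [214.9 249.9] [484.5 196.3]
```

View pics/c1.png

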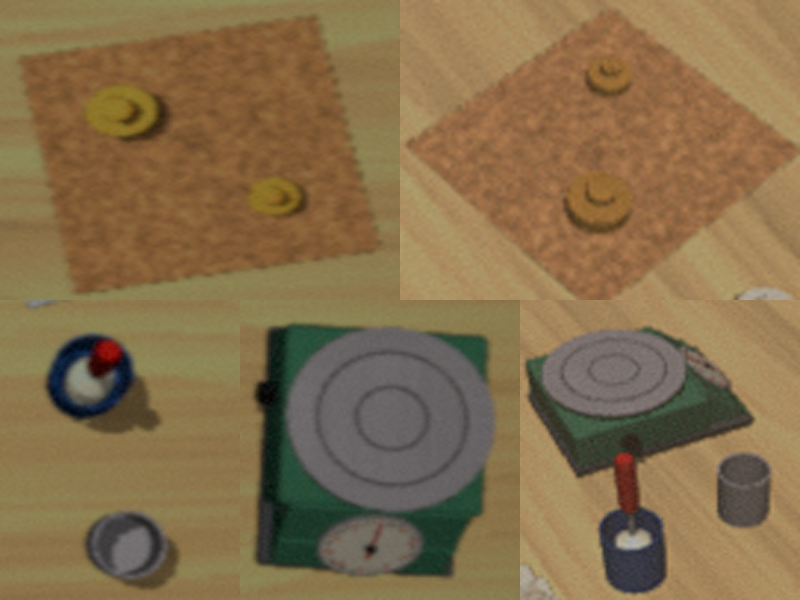

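The larger brass weight is about 21 px, or 54 mm, so it is the 500 g. The smaller is about 15 px, or 38 mm, so it is the 200 g. The brush leans slightly in its tin. Next I rectify both views to metric planes and measure precisely.

```bash
cat >> h.py <<'E'
def rect(n,im,z,cx,cy,r=120,s=2):
    """top-down metric crop: s px/mm, image right=-y, up=+x"""
    X=[(cx+r,cy+r),(cx+r,cy-r),(cx-r,cy-r),(cx-r,cy+r)]
    src=np.float32([proj(n,[x,y,z]) for x,y in X]); L=2*r*s
    H=cv2.getPerspectiveTransform(src,np.float32([[0,0],[L,0],[L,L],[0,L]]))
    return cv2.warpPerspective(im,H,(int(L),int(L)),flags=cv2.INTER_CUBIC)
def unrect(p,cx,cy,r=120,s=2): return np.array([cx+r-p[1]/s, cy+r-p[0]/s])
def brass(n,im,z,cx,cy,r=45):
    g=rect(n,im,z,cx,cy,r); h=cv2.cvtColor(g,cv2.COLOR_RGB2HSV)
    if n=='top': m=((h[:,:,0]>=19)&(h[:,:,0]<=34)&(h[:,:,1]>130))
    else: m=((h[:,:,0]>=15)&(h[:,:,0]<=34)&(h[:,:,1]>165))
    k,l,s,c=cv2.connectedComponentsWithStats(m.astype(np.uint8))
    if k<2: return None
    i=1+np.argmax(s[1:,4]); return unrect(c[i],cx,cy,r).round(1),(s[i,2:4]/2).tolist()
E
python3 - <<'E'
from h import *
ims={'top':cv2.imread('pics/t0.png')[:,:,::-1].copy(),'scene':cv2.imread('pics/s0.png')[:,:,::-1].copy()}
for nm,z,c in [('w500',17,(571,303)),('w200',14,(485,197))]:
    for n in ims: print(nm,n,brass(n,ims[n],z,*c))
rows=[]
for n in ims:
    g=rect(n,ims[n],100,517,-250,110)
    gg=cv2.GaussianBlur(cv2.cvtColor(g,cv2.COLOR_RGB2GRAY),(5,5),0)
    for rr in [(160,180),(120,130),(56,66)]:
        c=cv2.HoughCircles(gg,cv2.HOUGH_GRADIENT,1.5,400,param1=60,param2=15,minRadius=rr[0],maxRadius=rr[1])
        if c is not None: print('pan',n,unrect(c[0,0],517,-250,110).round(1),c[0,0,2]/2)
    p=rect(n,ims[n],85,478,-29,45)
    c=cv2.HoughCircles(cv2.GaussianBlur(cv2.cvtColor(p,cv2.COLOR_RGB2GRAY),(5,5),0),cv2.HOUGH_GRADIENT,1.5,300,param1=60,param2=15,minRadius=52,maxRadius=64)
    if c is not None: print('pot',n,unrect(c[0,0],478,-29,45).round(1),c[0,0,2]/2)
    t=rect(n,ims[n],95,638,12,45)
    c=cv2.HoughCircles(cv2.GaussianBlur(cv2.cvtColor(t,cv2.COLOR_RGB2GRAY),(5,5),0),cv2.HOUGH_GRADIENT,1.5,300,param1=60,param2=15,minRadius=58,maxRadius=72)
    if c is not None: print('tin',n,unrect(c[0,0],638,12,45).round(1),c[0,0,2]/2)
    m=rect(n,ims[n],3,531,259,170,1); h=cv2.cvtColor(m,cv2.COLOR_RGB2HSV)
    mk=cv2.morphologyEx(((h[:,:,0]<16)&(h[:,:,1]>110)).astype(np.uint8),cv2.MORPH_OPEN,np.ones((7,7)))
    mk=cv2.morphologyEx(mk,cv2.MORPH_CLOSE,np.ones((15,15)))
    cn=max(cv2.findContours(mk,0,2)[0],key=cv2.contourArea); r=cv2.minAreaRect(cn)
    print('mat',n,unrect(r[0],531,259,170,1).round(1),np.round(r[1]),round(r[2],1))
    # red grip axis
    im=ims[n]; h=cv2.cvtColor(im,cv2.COLOR_RGB2HSV)
    red=(((h[:,:,0]<6)|(h[:,:,0]>172))&(h[:,:,1]>150)).astype(np.uint8)
    k,l,s,c=cv2.connectedComponentsWithStats(red); b=spots=None
    q=np.array([293,184]) if n=='top' else np.array([226,174])
    i=1+np.argmin(np.linalg.norm(c[1:]-q,axis=1)); ys,xs=np.nonzero(l==i)
    print('grip',n,s[i],c[i].round(1), cv2.fitLine(np.stack([xs,ys],1).astype(np.float32),cv2.DIST_L2,0,.01,.01).ravel().round(2))
    rows.append(np.hstack([cv2.resize(x,(260,260)) for x in (g,p,t)]))
cv2.imwrite('pics/r1.png',np.vstack(rows)[:,:,::-1])
E
```

```text
w500 top (array([571.4, 302.6]), [55.0, 54.0])
w500 scene (array([554.9, 300.4]), [23.5, 18.0])
w200 top (array([484.5, 196.1]), [39.5, 38.0])
w200 scene (array([492.2, 202.2]), [17.0, 11.0])
pan top [ 522.4 -247.6] 87.875
pan top [ 580.9 -174.1] 29.05
pot top [480.6 -12.9] 27.425
tin top [635.4   2.6] 32.075
mat top [529.2 251.8] [236. 216.] 80.2
grip top [290 175  11  13  98] [294.6 180.4] [  0.51  -0.86 294.56 180.43]
pan scene [ 535.9 -244.6] 83.75
pan scene [ 550.9 -273.1] 61.5
pan scene [ 575.6 -291.9] 30.85
pot scene [480.6 -18.9] 27.425
tin scene [634.6   4.9] 33.05
mat scene [529.4 252.8] [241. 221.] 80.3
grip scene [222 161   8  24  98] [225.4 171.1] [8.0000e-02 1.0000e+00 2.2539e+02 1.7105e+02]
```

View pics/r1.png

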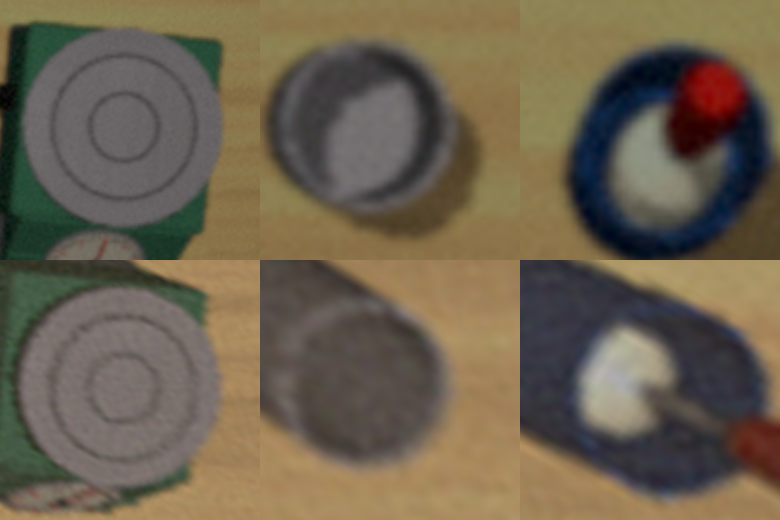

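Measurements, in mm:

| Item | x, y | Basis |
|---|---|---|
| Pan | (519, -245) | both views agree |
| Pot | (480, -20) | rim in both views |
| Tin | (635, 4) | rim in both views |
| Mat | (529, 252) | size correct |
| 200 g | (484.5, 196) | top view, 39 mm wide |
| 500 g | (571, 303) | top view, 54 mm wide |

I turn the tool square to the world and go above the 200 g weight.

Call:
{"op": "play_rows", "data": {
  "motion": [
    [[0, 0, 0], [0, 0, -6.28]],
    [[0, 0, 0], [0, 0, -6.28]],
    [[0, 0, 0], [0, 0, -6.28]],
    [[0, 0, 0], [0, 0, -6.28]],
    [[-17.4, 16.3, 0], [0, 0, 0]],
    [[-17.4, 16.3, 0], [0, 0, 0]],
    [[-17.4, 16.3, 0], [0, 0, 0]],
    [[-17.4, 16.3, 0], [0, 0, 0]],
    [[-17.4, 16.3, 0], [0, 0, 0]],
    [[-17.4, 16.3, 0], [0, 0, 0]],
    [[-17.4, 16.3, 0], [0, 0, 0]],
    [[-17.4, 16.3, 0], [0, 0, 0]],
    [[-17.4, 16.3, 0], [0, 0, 0]],
    [[-17.4, 16.3, 0], [0, 0, 0]],
    [[-17.4, 16.3, 0], [0, 0, 0]],
    [[-17.4, 16.3, 0], [0, 0, 0]],
    [[-17.4, 16.3, 0], [0, 0, 0]],
    [[-17.4, 16.3, 0], [0, 0, 0]],
    [[-17.4, 16.3, 0], [0, 0, 0]],
    [[-17.4, 16.3, 0], [0, 0, 0]]
  ],
  "fingers": 85,
  "squeeze": 30
}}

```text
time_s: 3.07
eef_pos: [484.5, 195.8, 231.3]
ee_rot: [0.0, 0.707, 0.707, 0.0]
force: [0.1, 0.5, 0.2]
grip_width: 0.991
```

Call:
{"op": "play_rows", "data": {
  "motion": [
    [[0, 0, 25], [0, 0, 0]],
    [[0, 0, 25], [0, 0, 0]],
    [[0, 0, 25], [0, 0, 0]],
    [[0, 0, 25], [0, 0, 0]],
    [[0, 0, 25], [0, 0, 0]],
    [[0, 0, 25], [0, 0, 0]],
    [[0, 0, 25], [0, 0, 0]],
    [[0, 0, 20], [0, 0, 0]],
    [[0, 0, 15], [0, 0, 0]],
    [[0, 0, 10], [0, 0, 0]],
    [[0, 0, 4], [0, 0, 0]],
    [[0, 0, 0], [0, 0, 0]],
    [[0, 0, 0], [0, 0, 0]]
  ]
}}

```text
time_s: 4.15
eef_pos: [484.2, 196.9, 8.0]
ee_rot: [0.0, 0.707, 0.707, 0.0]
force: [0.1, -0.3, 0.1]
grip_width: 0.996
```

Call:
{"op": "play_rows", "data": {
  "motion": [
    [[0, 0, 0], [0, 0, 0]],
    [[0, 0, 0], [0, 0, 0]],
    [[0, 0, 0], [0, 0, 0]],
    [[0, 0, 0], [0, 0, 0]],
    [[0, 0, 0], [0, 0, 0]],
    [[0, 0, 0], [0, 0, 0]],
    [[0, 0, 0], [0, 0, 0]],
    [[0, 0, 0], [0, 0, 0]],
    [[0, 0, 0], [0, 0, 0]],
    [[0, 0, 0], [0, 0, 0]]
  ],
  "fingers": 30,
  "squeeze": 30
}}

```text
time_s: 4.98
eef_pos: [484.0, 196.9, 7.9]
ee_rot: [0.0, 0.707, 0.707, 0.0]
force: [-1.5, -1.1, 5.8]
grip_width: 0.431
```

Call:
{"op": "play_rows", "data": {
  "motion": [
    [[0, 0, -1], [0, 0, 0]],
    [[0, 0, -4], [0, 0, 0]],
    [[0, 0, -10], [0, 0, 0]],
    [[0, 0, -20], [0, 0, 0]],
    [[0, 0, -20], [0, 0, 0]],
    [[0, 0, -20], [0, 0, 0]],
    [[0, 0, -20], [0, 0, 0]],
    [[0, 0, -20], [0, 0, 0]],
    [[0, 0, -20], [0, 0, 0]],
    [[0, 0, -20], [0, 0, 0]],
    [[0, 0, -10], [0, 0, 0]],
    [[0, 0, -5], [0, 0, 0]],
    [[0, 0, 0], [0, 0, 0]]
  ]
}}

```text
time_s: 6.07
eef_pos: [483.9, 196.8, 178.0]
ee_rot: [0.0, 0.707, 0.707, 0.001]
force: [0.3, 0.2, -1.7]
grip_width: 0.431
```

```bash
python3 - <<'E'
from h import *
a=snap('scene'); b=snap('top'); s=ctrl.sense(); print(s['eef_pos'],s['force'],s['grip_width'])
q=s['eef_pos']; p=proj('scene',q); x,y=p.astype(int); qq=proj('top',q); print(p,qq)
cv2.imwrite('pics/g1.png',np.hstack([cv2.resize(a[max(0,y-70):y+50,x-60:x+60],(400,400)),cv2.resize(b[180:300,150:270],(400,400))])[:,:,::-1])
E
```

```text
[483.30017658 196.68442224 176.3865058 ] [-0.65815612  0.02275411 -2.3289822 ] 0.42815390135390435
[307.73012174 196.9763566 ] [208.5567449  250.33681216]
```

View pics/g1.png

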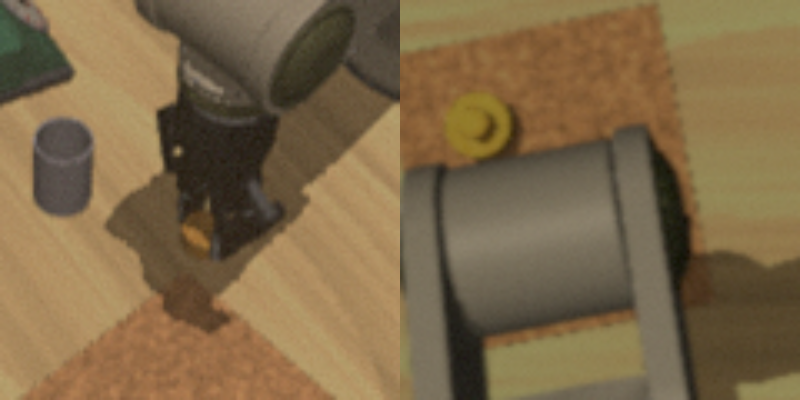

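The picture shows the 200 g weight held between the fingers at crop (200,232), and the 500 g still standing on the mat. I carry it over the pan.

Call:
{"op": "play_rows", "data": {
  "motion": [
    [[-12, 1, 0], [0, 0, 0]],
    [[-20, 1.6, 0], [0, 0, 0]],
    [[-24, 1.9, 0], [0, 0, 0]],
    [[-24, 1.9, 0], [0, 0, 0]],
    [[-24, 1.9, 0], [0, 0, 0]],
    [[-24, 1.9, 0], [0, 0, 0]],
    [[-24, 1.9, 0], [0, 0, 0]],
    [[-24, 1.9, 0], [0, 0, 0]],
    [[-24, 1.9, 0], [0, 0, 0]],
    [[-24, 1.9, 0], [0, 0, 0]],
    [[-24, 1.9, 0], [0, 0, 0]],
    [[-24, 1.9, 0], [0, 0, 0]],
    [[-24, 1.9, 0], [0, 0, 0]],
    [[-24, 1.9, 0], [0, 0, 0]],
    [[-24, 1.9, 0], [0, 0, 0]],
    [[-24, 1.9, 0], [0, 0, 0]],
    [[-24, 1.9, 0], [0, 0, 0]],
    [[-24, 1.9, 0], [0, 0, 0]],
    [[-18, 1.4, 0], [0, 0, 0]],
    [[-8, 1, 0], [0, 0, 0]]
  ]
}}

```text
time_s: 7.83
eef_pos: [518.1, -247.8, 176.1]
ee_rot: [-0.001, 0.708, 0.706, -0.0]
force: [0.5, 0.1, -2.1]
grip_width: 0.431
```

Call:
{"op": "play_rows", "data": {
  "motion": [
    [[0, 0, 12], [0, 0, 0]],
    [[0, 0, 14], [0, 0, 0]],
    [[0, 0, 14], [0, 0, 0]],
    [[0, 0, 12], [0, 0, 0]],
    [[0, 0, 8], [0, 0, 0]],
    [[0, 0, 5], [0, 0, 0]],
    [[0, 0, 3], [0, 0, 0]],
    [[0, 0, 0], [0, 0, 0]],
    [[0, 0, 0], [0, 0, 0]]
  ]
}}

```text
time_s: 8.58
eef_pos: [519.2, -245.3, 109.7]
ee_rot: [0.0, 0.707, 0.707, 0.0]
force: [-0.2, 1.5, -1.9]
grip_width: 0.429
```

```bash
python3 - <<'E'
from h import *
a=snap('scene'); s=ctrl.sense(); print(s['eef_pos'],s['force'],s['grip_width'])
p=proj('scene',s['eef_pos']); x,y=p.astype(int); print(p)
cv2.imwrite('pics/g2.png',cv2.resize(a[y-45:y+45,x-60:x+60],(800,600),interpolation=cv2.INTER_CUBIC)[:,:,::-1])
E
```

```text
[ 519.22763251 -245.40245405  109.8717042 ] [ 0.29188214  0.08104691 -2.50613659] 0.4294218606159342
[220.80138007 125.0612772 ]
```

View pics/g2.png

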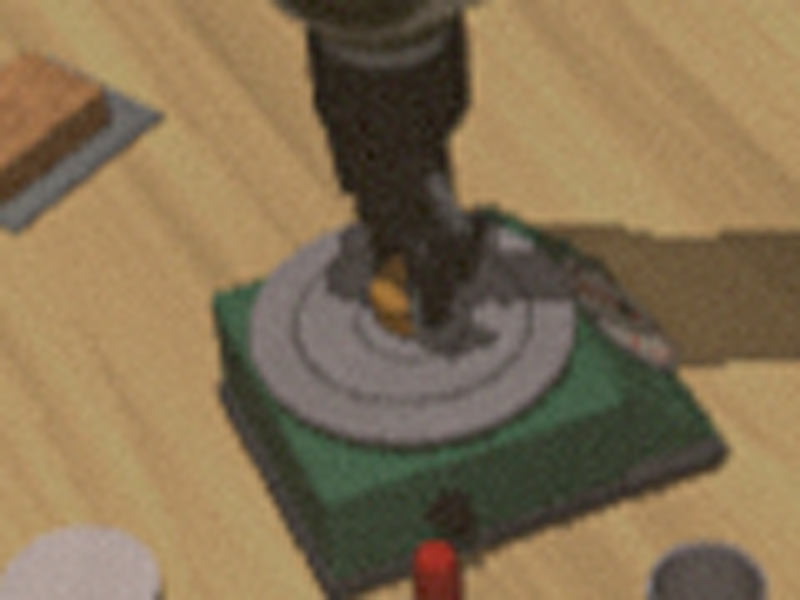

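The weight hangs just above the inner pan circle at crop (395,300). I lower it in small steps and watch the force.

Call:
{"op": "play_rows", "data": {
  "motion": [
    [[0, 0, 2], [0, 0, 0]],
    [[0, 0, 2], [0, 0, 0]],
    [[0, 0, 0], [0, 0, 0]],
    [[0, 0, 0], [0, 0, 0]]
  ]
}}

```text
time_s: 8.97
eef_pos: [519.0, -245.2, 105.2]
ee_rot: [-0.0, 0.707, 0.707, -0.0]
force: [0.3, -0.4, -1.7]
grip_width: 0.425
```

Call:
{"op": "play_rows", "data": {
  "motion": [
    [[0, 0, 2], [0, 0, 0]],
    [[0, 0, 2], [0, 0, 0]],
    [[0, 0, 1], [0, 0, 0]],
    [[0, 0, 0], [0, 0, 0]],
    [[0, 0, 0], [0, 0, 0]]
  ]
}}

```text
time_s: 9.38
eef_pos: [519.1, -245.3, 100.4]
ee_rot: [0.0, 0.707, 0.707, 0.0]
force: [0.9, -0.4, -0.3]
grip_width: 0.43
```

Call:
{"op": "play_rows", "data": {
  "motion": [
    [[0, 0, 0], [0, 0, 0]],
    [[0, 0, 0], [0, 0, 0]],
    [[0, 0, 0], [0, 0, 0]],
    [[0, 0, 0], [0, 0, 0]],
    [[0, 0, 0], [0, 0, 0]],
    [[0, 0, 0], [0, 0, 0]],
    [[0, 0, -10], [0, 0, 0]],
    [[0, 0, -20], [0, 0, 0]],
    [[0, 0, -20], [0, 0, 0]],
    [[0, 0, -20], [0, 0, 0]],
    [[0, 0, -20], [0, 0, 0]],
    [[0, 0, -10], [0, 0, 0]]
  ],
  "fingers": 85
}}

```text
time_s: 10.38
eef_pos: [519.6, -245.6, 203.6]
ee_rot: [0.002, 0.707, 0.707, 0.0]
force: [0.0, 0.2, -0.0]
grip_width: 0.992
```

Call:
{"op": "play_rows", "data": {
  "motion": [
    [[0, 0, 0], [0, 0, 0]],
    [[0, 0, 0], [0, 0, 0]],
    [[0, 0, 0], [0, 0, 0]],
    [[0, 0, 0], [0, 0, 0]],
    [[0, 0, 0], [0, 0, 0]],
    [[0, 0, 0], [0, 0, 0]],
    [[0, 0, 0], [0, 0, 0]],
    [[0, 0, 0], [0, 0, 0]],
    [[0, 0, 0], [0, 0, 0]],
    [[0, 0, 0], [0, 0, 0]],
    [[0, 0, 0], [0, 0, 0]],
    [[0, 0, 0], [0, 0, 0]],
    [[0, 0, 0], [0, 0, 0]],
    [[0, 0, 0], [0, 0, 0]],
    [[0, 0, 0], [0, 0, 0]],
    [[0, 0, 0], [0, 0, 0]],
    [[0, 0, 0], [0, 0, 0]],
    [[0, 0, 0], [0, 0, 0]],
    [[0, 0, 0], [0, 0, 0]],
    [[0, 0, 0], [0, 0, 0]]
  ]
}}

```text
time_s: 12.05
eef_pos: [519.0, -245.3, 200.3]
ee_rot: [-0.0, 0.707, 0.707, -0.0]
force: [0.1, 0.2, -0.3]
grip_width: 0.996
```

```bash
python3 - <<'E'
from h import *
a=snap('scene'); b=snap('top'); s=ctrl.sense(); print(s['eef_pos'],s['force'],s['grip_width'])
x,y=proj('scene',[519,-245,105]).astype(int)
g=rect('scene',a,95,519,-245,60); cv2.imwrite('pics/g3.png',np.hstack([cv2.resize(a[y-35:y+40,x-50:x+50],(460,345),interpolation=cv2.INTER_CUBIC),cv2.resize(g,(330,345)) ])[:,:,::-1])
print(spot('scene','w200_center'),[back('scene',q,110).round(1) for p,q in spot('scene','w200_center')])
print([(p,back('top',q,20).round(1)) for p,q in spot('top','w500_center')], brass('top',b,17,571,303), [(p,back('scene',q,43).round(1)) for p,q in spot('scene','pot_center')])
E
```

```text
[ 519.0002856  -245.25569174  200.29076366] [-0.05852947 -0.59515921 -0.21182203] 0.9958462701856117
[(0.62, array([221.2864, 122.8032]))] [array([ 512.5, -254.3,  110. ])]
[(0.79, array([571.1, 306. ,  20. ])), (0.79, array([521.1, 455.7,  20. ])), (0.65, array([727.1, 385.9,  20. ]))] (array([571.3, 302.6]), [54.5, 53.5]) [(0.92, array([477.3, -33.1,  43. ]))]
```

View pics/g3.png

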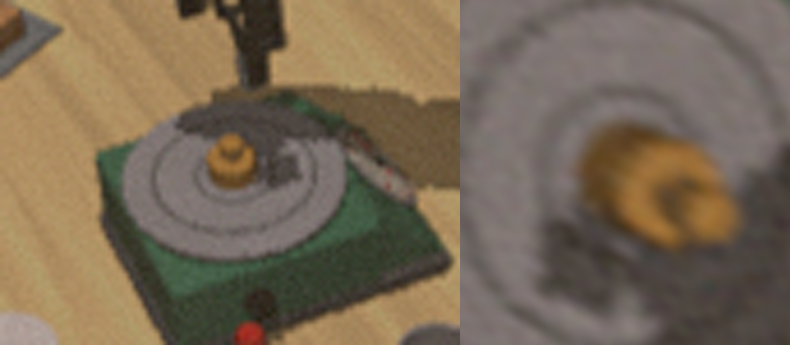

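The 200 g weight stands upright inside the inner circle, at crop (232,165), and has been released for about 2 s. Now I pick it up and return it.

Call:
{"op": "play_rows", "data": {
  "motion": [
    [[0, 0, 15], [0, 0, 0]],
    [[0, 0, 20], [0, 0, 0]],
    [[0, 0, 20], [0, 0, 0]],
    [[0, 0, 20], [0, 0, 0]],
    [[0, 0, 12], [0, 0, 0]],
    [[0, 0, 7], [0, 0, 0]],
    [[0, 0, 3], [0, 0, 0]],
    [[0, 0, 0], [0, 0, 0]],
    [[0, 0, 0], [0, 0, 0]]
  ]
}}

```text
time_s: 13.1
eef_pos: [519.3, -245.5, 104.1]
ee_rot: [0.001, 0.707, 0.707, 0.0]
force: [0.3, -0.6, -0.5]
grip_width: 0.997
```

Call:
{"op": "play_rows", "data": {
  "motion": [
    [[0, 0, 0], [0, 0, 0]],
    [[0, 0, 0], [0, 0, 0]],
    [[0, 0, 0], [0, 0, 0]],
    [[0, 0, 0], [0, 0, 0]],
    [[0, 0, 0], [0, 0, 0]],
    [[0, 0, 0], [0, 0, 0]],
    [[0, 0, 0], [0, 0, 0]],
    [[0, 0, 0], [0, 0, 0]],
    [[0, 0, -2], [0, 0, 0]],
    [[0, 0, -5], [0, 0, 0]],
    [[0, 0, -12], [0, 0, 0]],
    [[0, 0, -18], [0, 0, 0]],
    [[0, 0, -20], [0, 0, 0]],
    [[0, 0, -15], [0, 0, 0]],
    [[0, 0, -5], [0, 0, 0]],
    [[0, 0, 0], [0, 0, 0]]
  ],
  "fingers": 30
}}

```text
time_s: 14.43
eef_pos: [519.3, -245.4, 181.4]
ee_rot: [0.001, 0.707, 0.707, 0.0]
force: [0.1, 0.0, -1.6]
grip_width: 0.426
```

Call:
{"op": "play_rows", "data": {
  "motion": [
    [[12, -1, 0], [0, 0, 0]],
    [[20, -1.6, 0], [0, 0, 0]],
    [[24, -1.9, 0], [0, 0, 0]],
    [[24, -1.9, 0], [0, 0, 0]],
    [[24, -1.9, 0], [0, 0, 0]],
    [[24, -1.9, 0], [0, 0, 0]],
    [[24, -1.9, 0], [0, 0, 0]],
    [[24, -1.9, 0], [0, 0, 0]],
    [[24, -1.9, 0], [0, 0, 0]],
    [[24, -1.9, 0], [0, 0, 0]],
    [[24, -1.9, 0], [0, 0, 0]],
    [[24, -1.9, 0], [0, 0, 0]],
    [[24, -1.9, 0], [0, 0, 0]],
    [[24, -1.9, 0], [0, 0, 0]],
    [[24, -1.9, 0], [0, 0, 0]],
    [[24, -1.9, 0], [0, 0, 0]],
    [[24, -1.9, 0], [0, 0, 0]],
    [[24, -1.9, 0], [0, 0, 0]],
    [[18, -1.4, 0], [0, 0, 0]],
    [[8, -1, 0], [0, 0, 0]]
  ]
}}

```text
time_s: 16.1
eef_pos: [482.1, 199.1, 179.0]
ee_rot: [-0.001, 0.706, 0.708, -0.001]
force: [0.2, -0.4, -2.6]
grip_width: 0.425
```

```bash
python3 - <<'E'
from h import *
b=snap('top'); a=snap('scene'); print(brass('top',b,17,571,303),[(p,back('scene',q,20).round(1)) for p,q in spot('scene','w500_center')], [(p,back('scene',q,43).round(1)) for p,q in spot('scene','pot_center')],ctrl.sense()['eef_pos'])
E
```

```text
(array([571.4, 302.8]), [55.5, 54.0]) [(0.69, array([533.6, 454.1,  20. ])), (0.58, array([727.8, 388.5,  20. ])), (0.54, array([569.6, 309.2,  20. ]))] [(0.67, array([473.7, -33.1,  43. ])), (0.37, array([598.3, -97.7,  43. ])), (0.17, array([ 503., -294.,   43.]))] [483.40878083 196.21561459 179.75888431]
```

Call:
{"op": "play_rows", "data": {
  "motion": [
    [[0, 0, 15], [0, 0, 0]],
    [[0, 0, 22], [0, 0, 0]],
    [[0, 0, 22], [0, 0, 0]],
    [[0, 0, 22], [0, 0, 0]],
    [[0, 0, 22], [0, 0, 0]],
    [[0, 0, 22], [0, 0, 0]],
    [[0, 0, 18], [0, 0, 0]],
    [[0, 0, 10], [0, 0, 0]],
    [[0, 0, 6], [0, 0, 0]],
    [[0, 0, 3], [0, 0, 0]],
    [[0, 0, 2], [0, 0, 0]],
    [[0, 0, 0], [0, 0, 0]],
    [[0, 0, 0], [0, 0, 0]]
  ]
}}

```text
time_s: 17.38
eef_pos: [484.2, 196.8, 17.0]
ee_rot: [0.0, 0.707, 0.707, 0.001]
force: [0.2, -0.2, -2.5]
grip_width: 0.417
```

Call:
{"op": "play_rows", "data": {
  "motion": [
    [[0, 0, 2], [0, 0, 0]],
    [[0, 0, 1.5], [0, 0, 0]],
    [[0, 0, 0], [0, 0, 0]],
    [[0, 0, 0], [0, 0, 0]],
    [[0, 0, 0], [0, 0, 0]]
  ]
}}

```text
time_s: 17.8
eef_pos: [483.8, 196.8, 12.9]
ee_rot: [0.0, 0.707, 0.707, 0.0]
force: [-0.8, -0.8, -1.9]
grip_width: 0.425
```

Call:
{"op": "play_rows", "data": {
  "motion": [
    [[0, 0, 0.8], [0, 0, 0]],
    [[0, 0, 0], [0, 0, 0]],
    [[0, 0, 0], [0, 0, 0]]
  ]
}}

```text
time_s: 18.05
eef_pos: [483.7, 196.8, 12.0]
ee_rot: [-0.0, 0.707, 0.707, -0.0]
force: [-0.1, 0.6, -1.3]
grip_width: 0.426
```

Call:
{"op": "play_rows", "data": {
  "motion": [
    [[0, 0, 0.6], [0, 0, 0]],
    [[0, 0, 0], [0, 0, 0]],
    [[0, 0, 0], [0, 0, 0]]
  ]
}}

```text
time_s: 18.3
eef_pos: [483.8, 196.8, 11.8]
ee_rot: [0.0, 0.707, 0.707, 0.0]
force: [-3.3, -0.4, 5.8]
grip_width: 0.426
```

Call:
{"op": "play_rows", "data": {
  "motion": [
    [[0, 0, 0], [0, 0, 0]],
    [[0, 0, 0], [0, 0, 0]],
    [[0, 0, 0], [0, 0, 0]],
    [[0, 0, 0], [0, 0, 0]],
    [[0, 0, 0], [0, 0, 0]],
    [[0, 0, 0], [0, 0, 0]],
    [[0, 0, -10], [0, 0, 0]],
    [[0, 0, -20], [0, 0, 0]],
    [[0, 0, -20], [0, 0, 0]],
    [[0, 0, -20], [0, 0, 0]],
    [[0, 0, -20], [0, 0, 0]],
    [[0, 0, -10], [0, 0, 0]]
  ],
  "fingers": 85
}}

```text
time_s: 19.3
eef_pos: [484.6, 197.0, 114.4]
ee_rot: [0.001, 0.707, 0.707, 0.002]
force: [-0.7, -0.6, 0.0]
grip_width: 0.998
```

Call:
{"op": "play_rows", "data": {
  "motion": [
    [[12, 10, 0], [0, 0, 0]],
    [[20, 17, 0], [0, 0, 0]],
    [[20, 17, 0], [0, 0, 0]],
    [[20, 17, 0], [0, 0, 0]],
    [[20, 16, 0], [0, 0, 0]],
    [[14, 10, 0], [0, 0, 0]],
    [[0, 0, 0], [0, 0, 0]],
    [[0, 0, 0], [0, 0, 0]],
    [[0, 0, 0], [0, 0, 0]]
  ]
}}

```text
time_s: 20.05
eef_pos: [570.3, 302.2, 111.2]
ee_rot: [-0.0, 0.707, 0.707, -0.0]
force: [-0.1, 0.4, -0.5]
grip_width: 0.997
```

```bash
python3 - <<'E'
from h import *
b=snap('top'); a=snap('scene'); print(brass('top',b,14,484,197),ctrl.sense()['eef_pos'])
print([(n,p,q.round().tolist(),back('scene',q,z).round(1)) for n,z in [('w500_center',20),('w200_center',14)] for p,q in spot('scene',n)])
x,y=proj('scene',[529,252,3]).astype(int); cv2.imwrite('pics/g4.png',cv2.resize(a[y-60:y+50,x-70:x+70],(700,550),interpolation=cv2.INTER_CUBIC)[:,:,::-1])
E
```

```text
(array([477.9, 193.3]), [29.0, 30.5]) [570.4863822  302.03178144 111.55087621]
[('w500_center', 0.78, [343.0, 307.0], array([537.4, 455.7,  20. ])), ('w500_center', 0.67, [192.0, 225.0], array([765.9,  11.7,  20. ])), ('w500_center', 0.61, [300.0, 266.0], array([566.9, 298.1,  20. ])), ('w500_center', 0.58, [271.0, 325.0], array([728.2, 395.7,  20. ]))]
```

View pics/g4.png

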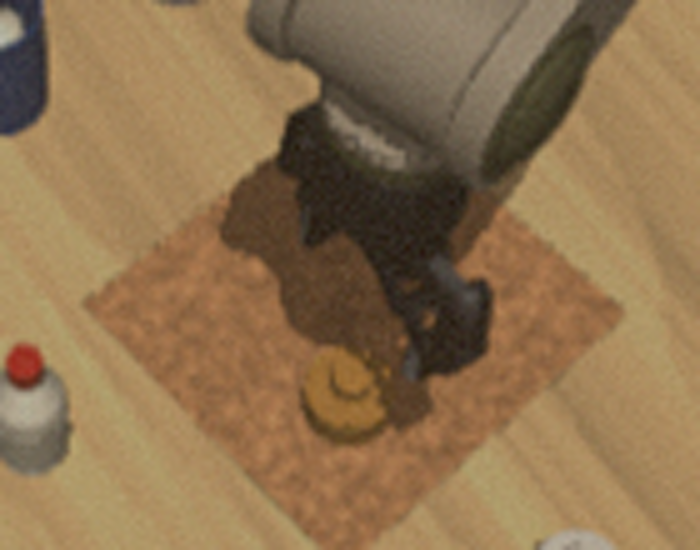

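The 500 g weight is at crop (345,392) below the open fingers, and the 200 g is hidden behind the arm. I descend on the 500 g.

Call:
{"op": "play_rows", "data": {
  "motion": [
    [[0, 0, 15], [0, 0, 0]],
    [[0, 0, 20], [0, 0, 0]],
    [[0, 0, 20], [0, 0, 0]],
    [[0, 0, 20], [0, 0, 0]],
    [[0, 0, 15], [0, 0, 0]],
    [[0, 0, 8], [0, 0, 0]],
    [[0, 0, 3], [0, 0, 0]],
    [[0, 0, 0], [0, 0, 0]],
    [[0, 0, 0], [0, 0, 0]]
  ]
}}

```text
time_s: 21.0
eef_pos: [571.3, 302.8, 11.4]
ee_rot: [0.0, 0.707, 0.707, 0.001]
force: [0.5, 0.2, 0.5]
grip_width: 0.996
```

Call:
{"op": "play_rows", "data": {
  "motion": [
    [[0, 0, 0], [0, 0, 0]],
    [[0, 0, 0], [0, 0, 0]],
    [[0, 0, 0], [0, 0, 0]],
    [[0, 0, 0], [0, 0, 0]],
    [[0, 0, 0], [0, 0, 0]],
    [[0, 0, 0], [0, 0, 0]],
    [[0, 0, 0], [0, 0, 0]],
    [[0, 0, 0], [0, 0, 0]]
  ],
  "fingers": 42,
  "squeeze": 40
}}

```text
time_s: 21.67
eef_pos: [571.2, 302.8, 11.4]
ee_rot: [0.0, 0.707, 0.707, 0.0]
force: [-2.8, -0.6, 5.1]
grip_width: 0.591
```

Call:
{"op": "play_rows", "data": {
  "motion": [
    [[0, 0, -1], [0, 0, 0]],
    [[0, 0, -4], [0, 0, 0]],
    [[0, 0, -10], [0, 0, 0]],
    [[0, 0, -20], [0, 0, 0]],
    [[0, 0, -20], [0, 0, 0]],
    [[0, 0, -20], [0, 0, 0]],
    [[0, 0, -20], [0, 0, 0]],
    [[0, 0, -20], [0, 0, 0]],
    [[0, 0, -20], [0, 0, 0]],
    [[0, 0, -20], [0, 0, 0]],
    [[0, 0, -10], [0, 0, 0]],
    [[0, 0, -5], [0, 0, 0]],
    [[0, 0, 0], [0, 0, 0]],
    [[0, 0, 0], [0, 0, 0]]
  ]
}}

```text
time_s: 22.83
eef_pos: [570.4, 302.6, 179.3]
ee_rot: [-0.0, 0.707, 0.707, -0.001]
force: [-0.3, -0.0, -5.2]
grip_width: 0.588
```

Call:
{"op": "play_rows", "data": {
  "motion": [
    [[-12, -1.1, 0], [0, 0, 0]],
    [[-20, -1.9, 0], [0, 0, 0]],
    [[-30, -2.85, 0], [0, 0, 0]],
    [[-30, -2.85, 0], [0, 0, 0]],
    [[-30, -2.85, 0], [0, 0, 0]],
    [[-30, -2.85, 0], [0, 0, 0]],
    [[-30, -2.85, 0], [0, 0, 0]],
    [[-30, -2.85, 0], [0, 0, 0]],
    [[-30, -2.85, 0], [0, 0, 0]],
    [[-30, -2.85, 0], [0, 0, 0]],
    [[-30, -2.85, 0], [0, 0, 0]],
    [[-30, -2.85, 0], [0, 0, 0]],
    [[-30, -2.85, 0], [0, 0, 0]],
    [[-30, -2.85, 0], [0, 0, 0]],
    [[-30, -2.85, 0], [0, 0, 0]],
    [[-30, -2.85, 0], [0, 0, 0]],
    [[-30, -2.85, 0], [0, 0, 0]],
    [[-30, -2.85, 0], [0, 0, 0]],
    [[-24, -2.3, 0], [0, 0, 0]],
    [[-12, -1.1, 0], [0, 0, 0]]
  ]
}}

```text
time_s: 24.5
eef_pos: [517.2, -248.2, 179.3]
ee_rot: [-0.001, 0.708, 0.706, -0.001]
force: [-0.3, 0.7, -5.5]
grip_width: 0.584
```

Call:
{"op": "play_rows", "data": {
  "motion": [
    [[0, 0, 12], [0, 0, 0]],
    [[0, 0, 14], [0, 0, 0]],
    [[0, 0, 14], [0, 0, 0]],
    [[0, 0, 12], [0, 0, 0]],
    [[0, 0, 8], [0, 0, 0]],
    [[0, 0, 5], [0, 0, 0]],
    [[0, 0, 0], [0, 0, 0]],
    [[0, 0, 0], [0, 0, 0]],
    [[0, 0, 0], [0, 0, 0]]
  ]
}}

```text
time_s: 25.25
eef_pos: [518.9, -245.4, 116.1]
ee_rot: [0.001, 0.707, 0.707, 0.0]
force: [0.7, 0.1, -4.6]
grip_width: 0.592
```

Call:
{"op": "play_rows", "data": {
  "motion": [
    [[0, 0, 3], [0, 0, 0]],
    [[0, 0, 3], [0, 0, 0]],
    [[0, 0, 2], [0, 0, 0]],
    [[0, 0, 2], [0, 0, 0]],
    [[0, 0, 2], [0, 0, 0]],
    [[0, 0, 2], [0, 0, 0]],
    [[0, 0, 0], [0, 0, 0]],
    [[0, 0, 0], [0, 0, 0]],
    [[0, 0, 0], [0, 0, 0]]
  ]
}}

```text
time_s: 26.0
eef_pos: [518.6, -245.2, 101.6]
ee_rot: [0.0, 0.707, 0.707, -0.0]
force: [-0.5, 0.7, -1.1]
grip_width: 0.589
```

Call:
{"op": "play_rows", "data": {
  "motion": [
    [[0, 0, 1.5], [0, 0, 0]],
    [[0, 0, 1.5], [0, 0, 0]],
    [[0, 0, 1], [0, 0, 0]],
    [[0, 0, 0], [0, 0, 0]],
    [[0, 0, 0], [0, 0, 0]],
    [[0, 0, 0], [0, 0, 0]]
  ]
}}

```text
time_s: 26.5
eef_pos: [518.7, -245.3, 97.5]
ee_rot: [0.0, 0.707, 0.707, 0.0]
force: [-0.2, 0.2, -0.9]
grip_width: 0.59
```

Nearly all the load is now on the pan. I release, back off and wait.

Call:
{"op": "play_rows", "data": {
  "motion": [
    [[0, 0, 1], [0, 0, 0]],
    [[0, 0, 0], [0, 0, 0]],
    [[0, 0, 0], [0, 0, 0]]
  ]
}}

```text
time_s: 26.75
eef_pos: [518.7, -245.3, 96.5]
ee_rot: [0.0, 0.707, 0.707, 0.0]
force: [0.1, 0.5, 0.1]
grip_width: 0.588
```

Call:
{"op": "play_rows", "data": {
  "motion": [
    [[0, 0, 0], [0, 0, 0]],
    [[0, 0, 0], [0, 0, 0]],
    [[0, 0, 0], [0, 0, 0]],
    [[0, 0, 0], [0, 0, 0]],
    [[0, 0, 0], [0, 0, 0]],
    [[0, 0, 0], [0, 0, 0]],
    [[0, 0, -10], [0, 0, 0]],
    [[0, 0, -20], [0, 0, 0]],
    [[0, 0, -20], [0, 0, 0]],
    [[0, 0, -20], [0, 0, 0]],
    [[0, 0, -20], [0, 0, 0]],
    [[0, 0, -10], [0, 0, 0]]
  ],
  "fingers": 85
}}

```text
time_s: 27.75
eef_pos: [519.2, -245.6, 199.7]
ee_rot: [0.002, 0.707, 0.707, 0.0]
force: [0.2, -0.4, 0.4]
grip_width: 0.997
```

Call:
{"op": "play_rows", "data": {
  "motion": [
    [[0, 0, 0], [0, 0, 0]],
    [[0, 0, 0], [0, 0, 0]],
    [[0, 0, 0], [0, 0, 0]],
    [[0, 0, 0], [0, 0, 0]],
    [[0, 0, 0], [0, 0, 0]],
    [[0, 0, 0], [0, 0, 0]],
    [[0, 0, 0], [0, 0, 0]],
    [[0, 0, 0], [0, 0, 0]],
    [[0, 0, 0], [0, 0, 0]],
    [[0, 0, 0], [0, 0, 0]],
    [[0, 0, 0], [0, 0, 0]],
    [[0, 0, 0], [0, 0, 0]],
    [[0, 0, 0], [0, 0, 0]],
    [[0, 0, 0], [0, 0, 0]],
    [[0, 0, 0], [0, 0, 0]],
    [[0, 0, 0], [0, 0, 0]],
    [[0, 0, 0], [0, 0, 0]],
    [[0, 0, 0], [0, 0, 0]],
    [[0, 0, 0], [0, 0, 0]],
    [[0, 0, 0], [0, 0, 0]]
  ]
}}

```text
time_s: 29.42
eef_pos: [518.6, -245.3, 196.4]
ee_rot: [-0.0, 0.707, 0.707, -0.0]
force: [0.4, -1.1, 1.0]
grip_width: 0.993
```

```bash
python3 - <<'E'
from h import *
a=snap('scene','s5.png'); b=snap('top','t5.png'); s=ctrl.sense(); print(s['eef_pos'],s['force'],s['grip_width'])
x,y=proj('scene',[519,-245,105]).astype(int)
cv2.imwrite('pics/g5.png',np.hstack([cv2.resize(a[y-35:y+40,x-50:x+50],(400,300),interpolation=cv2.INTER_CUBIC),cv2.resize(b[175:290,140:260],(400,300))])[:,:,::-1])
print([(p,back('scene',q,110).round(1)) for p,q in spot('scene','w500_center')])
print(brass('top',b,14,484,197),[(p,back('scene',q,43).round(1)) for p,q in spot('scene','pot_center')],[(p,back('top',q,43).round(1)) for p,q in spot('top','pot_center')])
E
```

```text
[ 518.60268336 -245.23013321  196.41511901] [ 0.51973637 -0.17594121  0.45793558] 0.9950799564087885
[(0.8, array([744. , 418.2, 110. ])), (0.75, array([ 519.8, -239.5,  110. ])), (0.57, array([565. , 469.3, 110. ]))]
(array([484.4, 197.3]), [40.0, 38.0]) [] [(0.74, array([484.3, -26.5,  43. ])), (0.67, array([ 737.1, -195.4,   43. ]))]
```

View pics/g5.png

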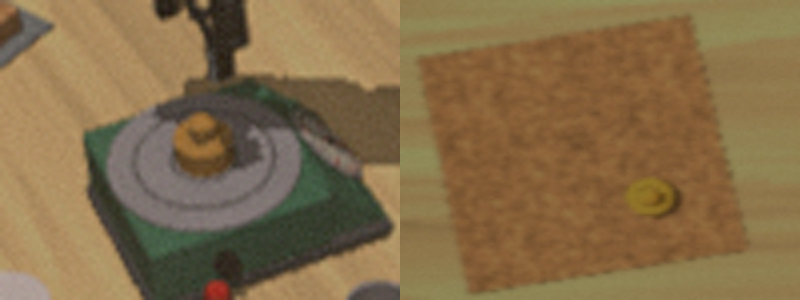

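The 500 g weight stands upright in the pan centre at crop (205,145), and the 200 g is back on the mat at crop (652,196), standing. The 500 g has been released for about 2 s, so I return it.

Call:
{"op": "play_rows", "data": {
  "motion": [
    [[0, 0, 15], [0, 0, 0]],
    [[0, 0, 20], [0, 0, 0]],
    [[0, 0, 20], [0, 0, 0]],
    [[0, 0, 20], [0, 0, 0]],
    [[0, 0, 14], [0, 0, 0]],
    [[0, 0, 7], [0, 0, 0]],
    [[0, 0, 3], [0, 0, 0]],
    [[0, 0, 0], [0, 0, 0]],
    [[0, 0, 0], [0, 0, 0]]
  ]
}}

```text
time_s: 30.42
eef_pos: [519.0, -245.5, 98.3]
ee_rot: [0.001, 0.707, 0.707, 0.0]
force: [0.0, -0.7, -0.5]
grip_width: 0.991
```

Call:
{"op": "play_rows", "data": {
  "motion": [
    [[0, 0, 0], [0, 0, 0]],
    [[0, 0, 0], [0, 0, 0]],
    [[0, 0, 0], [0, 0, 0]],
    [[0, 0, 0], [0, 0, 0]],
    [[0, 0, 0], [0, 0, 0]],
    [[0, 0, 0], [0, 0, 0]],
    [[0, 0, 0], [0, 0, 0]],
    [[0, 0, 0], [0, 0, 0]],
    [[0, 0, -2], [0, 0, 0]],
    [[0, 0, -5], [0, 0, 0]],
    [[0, 0, -12], [0, 0, 0]],
    [[0, 0, -18], [0, 0, 0]],
    [[0, 0, -20], [0, 0, 0]],
    [[0, 0, -20], [0, 0, 0]],
    [[0, 0, -6], [0, 0, 0]],
    [[0, 0, 0], [0, 0, 0]]
  ],
  "fingers": 42
}}

```text
time_s: 31.75
eef_pos: [518.7, -245.4, 181.4]
ee_rot: [0.001, 0.707, 0.707, 0.0]
force: [0.5, 0.3, -5.5]
grip_width: 0.582
```

Call:
{"op": "play_rows", "data": {
  "motion": [
    [[12, 1.1, 0], [0, 0, 0]],
    [[20, 1.9, 0], [0, 0, 0]],
    [[30, 2.85, 0], [0, 0, 0]],
    [[30, 2.85, 0], [0, 0, 0]],
    [[30, 2.85, 0], [0, 0, 0]],
    [[30, 2.85, 0], [0, 0, 0]],
    [[30, 2.85, 0], [0, 0, 0]],
    [[30, 2.85, 0], [0, 0, 0]],
    [[30, 2.85, 0], [0, 0, 0]],
    [[30, 2.85, 0], [0, 0, 0]],
    [[30, 2.85, 0], [0, 0, 0]],
    [[30, 2.85, 0], [0, 0, 0]],
    [[30, 2.85, 0], [0, 0, 0]],
    [[30, 2.85, 0], [0, 0, 0]],
    [[30, 2.85, 0], [0, 0, 0]],
    [[30, 2.85, 0], [0, 0, 0]],
    [[30, 2.85, 0], [0, 0, 0]],
    [[30, 2.85, 0], [0, 0, 0]],
    [[24, 2.3, 0], [0, 0, 0]],
    [[12, 1.1, 0], [0, 0, 0]]
  ]
}}

```text
time_s: 33.42
eef_pos: [569.1, 305.9, 178.0]
ee_rot: [-0.001, 0.706, 0.708, -0.001]
force: [0.2, 0.3, -5.4]
grip_width: 0.582
```

Call:
{"op": "play_rows", "data": {
  "motion": [
    [[0, 0, 15], [0, 0, 0]],
    [[0, 0, 22], [0, 0, 0]],
    [[0, 0, 22], [0, 0, 0]],
    [[0, 0, 22], [0, 0, 0]],
    [[0, 0, 22], [0, 0, 0]],
    [[0, 0, 22], [0, 0, 0]],
    [[0, 0, 18], [0, 0, 0]],
    [[0, 0, 10], [0, 0, 0]],
    [[0, 0, 5], [0, 0, 0]],
    [[0, 0, 2], [0, 0, 0]],
    [[0, 0, 0], [0, 0, 0]],
    [[0, 0, 0], [0, 0, 0]],
    [[0, 0, 0], [0, 0, 0]]
  ]
}}

```text
time_s: 34.5
eef_pos: [571.3, 302.9, 21.5]
ee_rot: [0.0, 0.707, 0.707, 0.001]
force: [0.1, 0.5, -5.0]
grip_width: 0.589
```

Call:
{"op": "play_rows", "data": {
  "motion": [
    [[0, 0, 3], [0, 0, 0]],
    [[0, 0, 2], [0, 0, 0]],
    [[0, 0, 1.5], [0, 0, 0]],
    [[0, 0, 0], [0, 0, 0]],
    [[0, 0, 0], [0, 0, 0]],
    [[0, 0, 0], [0, 0, 0]]
  ]
}}

```text
time_s: 35.0
eef_pos: [570.8, 302.7, 14.0]
ee_rot: [-0.0, 0.707, 0.707, 0.0]
force: [-1.3, -0.6, -2.6]
grip_width: 0.591
```

Call:
{"op": "play_rows", "data": {
  "motion": [
    [[0, 0, 0.8], [0, 0, 0]],
    [[0, 0, 0], [0, 0, 0]],
    [[0, 0, 0], [0, 0, 0]]
  ]
}}

```text
time_s: 35.25
eef_pos: [570.9, 302.7, 14.0]
ee_rot: [0.0, 0.707, 0.707, 0.0]
force: [-6.1, -2.0, 6.1]
grip_width: 0.586
```

Call:
{"op": "play_rows", "data": {
  "motion": [
    [[0, 0, 0], [0, 0, 0]],
    [[0, 0, 0], [0, 0, 0]],
    [[0, 0, 0], [0, 0, 0]],
    [[0, 0, 0], [0, 0, 0]],
    [[0, 0, 0], [0, 0, 0]],
    [[0, 0, 0], [0, 0, 0]],
    [[0, 0, -10], [0, 0, 0]],
    [[0, 0, -20], [0, 0, 0]],
    [[0, 0, -25], [0, 0, 0]],
    [[0, 0, -30], [0, 0, 0]],
    [[0, 0, -30], [0, 0, 0]],
    [[0, 0, -30], [0, 0, 0]],
    [[0, 0, -30], [0, 0, 0]],
    [[0, 0, -30], [0, 0, 0]],
    [[0, 0, -30], [0, 0, 0]],
    [[-20, -20, -25], [0, 0, 0]],
    [[-20, -20, 0], [0, 0, 0]],
    [[-20, -20, 0], [0, 0, 0]],
    [[-20, -20, 0], [0, 0, 0]],
    [[-10, -10, 0], [0, 0, 0]]
  ],
  "fingers": 85
}}

```text
time_s: 36.92
eef_pos: [478.9, 211.3, 274.3]
ee_rot: [0.0, 0.707, 0.707, 0.0]
force: [0.1, -0.7, 0.2]
grip_width: 0.995
```

```bash
python3 - <<'E'
from h import *
from scipy.optimize import least_squares
ims={n:snap(n,f'{n}6.png') for n in ('scene','top')}; s=ctrl.sense(); print(s['eef_pos'],s['force'])
print('w',brass('top',ims['top'],17,571,303),brass('top',ims['top'],14,484,197))
for n in ims: print('pot',n,[(p,back(n,q,43).round(1)) for p,q in spot(n,'pot_center')])
# brush fit: grip mask centroid & axis, both views, model of cylinder surface points
obs={}
for n,q in (('top',(294.6,180.4)),('scene',(225.4,171))):
    h=cv2.cvtColor(ims[n],cv2.COLOR_RGB2HSV)
    red=(((h[:,:,0]<7)|(h[:,:,0]>172))&(h[:,:,1]>110)).astype(np.uint8)
    k,l,st,c=cv2.connectedComponentsWithStats(red); i=1+np.argmin(np.linalg.norm(c[1:]-q,axis=1)); obs[n]=(l==i)
    print(n,st[i],c[i].round(1))
def hull(n,v):
    tip=np.array([v[0],v[1],5.]); d=np.array([v[2],v[3],1.]); d/=np.linalg.norm(d)
    u=np.cross(d,[1,0,0]);u/=np.linalg.norm(u);w=np.cross(d,u); P=[]
    for L in (125,215):
        for t in np.linspace(0,2*np.pi,24,endpoint=False): P.append(proj(n,tip+L*d+11*(np.cos(t)*u+np.sin(t)*w)))
    m=np.zeros((384*4,512*4),np.uint8); cv2.fillConvexPoly(m,cv2.convexHull(np.float32(P)*4).astype(np.int32),1); return m
def st(m):
    ys,xs=np.nonzero(m); return np.array([xs.mean(),ys.mean(),3*xs.std(),3*ys.std()])
O={n:st(obs[n]) for n in obs}
def f(v): return np.concatenate([st(hull(n,v))/4-O[n] for n in O])
r=least_squares(f,[633,5,0,0],diff_step=[2e-3,.3,.03,.03],x_scale=[10,10,.05,.05]) 
from scipy.optimize import minimize
r=minimize(lambda v:(f(v)**2).sum(),[632,5,0,0],method='Nelder-Mead',options=dict(initial_simplex=[[632,5,0,0],[640,5,0,0],[632,15,0,0],[632,5,.08,0],[632,5,0,.08]]))
print(r.x.round(3),r.fun,f(r.x).round(2),'grip at z184',(r.x[:2]+r.x[2:]*179).round(1))
x0,y0=230,110
cv2.imwrite('pics/g6.png',np.hstack([cv2.resize(ims['top'][150:280,250:350],(300,390),interpolation=cv2.INTER_CUBIC),cv2.resize(ims['scene'][140:230,190:300],(476,390),interpolation=cv2.INTER_CUBIC)])[:,:,::-1])
E
```

```text
[479.75508429 211.81079554 274.60025727] [-0.5397973   0.88940743 -0.29293053]
w (array([573.1, 304.1]), [55.5, 49.0]) (array([479.1, 180.1]), [13.0, 11.5])
pot scene [(0.76, array([479.3, -33.1,  43. ])), (0.49, array([627.8, -13.1,  43. ]))]
pot top [(0.78, array([484. , -29.3,  43. ]))]
top [290 174  11  14 106] [294.6 180.4]
scene [222 161   8  25 129] [225.5 171.9]<stdin>:20: RuntimeWarning: Mean of empty slice.
  ret = ret.dtype.type(ret / rcount)
  ret = _var(a, axis=axis, dtype=dtype, out=out, ddof=ddof,
  arrmean = um.true_divide(arrmean, div, out=arrmean,
  ret = ret.dtype.type(ret / rcount)
Traceback (most recent call last):
  File "h.py", line 9, in proj
    K,R,t=cal(n); p=K@(R@np.array(X,float)+t); return p[:2]/p[2]
          ~~~^^^
  File "h.py", line 4, in cal
    c=ctrl.get_calibration(n); return np.array(c["K"]),np.array(c["R"]),np.array(c["t"]).ravel()
ValueError: time passes only in moves, steps and waits
```

```bash
cat >> h.py <<'E'
_C={n:cal(n) for n in ('top','scene')}
def cal(n): return _C[n]
E
cat > b.py <<'E'
from h import *
from scipy.optimize import minimize
def cyl(n,base,d,L0,L1,r):
    d=np.array(d,float)/np.linalg.norm(d); u=np.cross(d,[1,0,0]);u/=np.linalg.norm(u);w=np.cross(d,u)
    return [np.float32([proj(n,np.array(base)+L*d+r*(np.cos(t)*u+np.sin(t)*w)) for t in np.linspace(0,2*np.pi,32,endpoint=False)]) for L in (L0,L1)]
def st(m):
    ys,xs=np.nonzero(m); return np.array([xs.mean(),ys.mean(),2*xs.std(),2*ys.std()]) if len(xs) else np.zeros(4)
def fill(P):
    m=np.zeros((384*4,512*4),np.uint8); cv2.fillConvexPoly(m,cv2.convexHull((np.vstack(P)*4+2).astype(np.float32)).astype(np.int32),1); return m
def redmask(im,q):
    h=cv2.cvtColor(im,cv2.COLOR_RGB2HSV); red=(((h[:,:,0]<7)|(h[:,:,0]>172))&(h[:,:,1]>110)).astype(np.uint8)
    k,l,s,c=cv2.connectedComponentsWithStats(red); i=1+np.argmin(np.linalg.norm(c[1:]-q,axis=1)); return l==i
def fitbrush(ims,qs,x0,z0):
    O={n:st(redmask(ims[n],qs[n])) for n in ims}
    f=lambda v:np.concatenate([st(fill(cyl(n,[v[0],v[1],z0],[v[2],v[3],1],125,215,11)))/4-O[n] for n in O])
    x0=np.array(x0,float); S=[x0]+[x0+e for e in np.diag([8,8,.08,.08])]
    r=minimize(lambda v:(f(v)**2).sum(),x0,method='Nelder-Mead',options=dict(initial_simplex=S)); return r.x,r.fun
def draw(n,im,P,col,s=4):
    for p in P: cv2.polylines(im,[((p+.5)*s).astype(np.int32)],True,col,1,cv2.LINE_AA)
E
python3 - <<'E'
from b import *
ims={'scene':cv2.imread('pics/scene6.png')[:,:,::-1].copy(),'top':cv2.imread('pics/top6.png')[:,:,::-1].copy()}
v,e=fitbrush(ims,{'top':(294.6,180.4),'scene':(225.4,171)},[632,5,0,0],5)
print(v.round(3),e,'z184',(v[:2]+v[2:]*179).round(1))
out=[]
for n,(x,y) in (('top',(262,165)),('scene',(195,145))):
    big=cv2.resize(ims[n],None,fx=4,fy=4,interpolation=cv2.INTER_CUBIC)
    draw(n,big,cyl(n,[480.5,-21.5,0],[0,0,1],0,85,30),(255,255,0))
    draw(n,big,cyl(n,[635,4,0],[0,0,1],0,95,34),(0,255,0))
    draw(n,big,cyl(n,[v[0],v[1],5],[v[2],v[3],1],125,215,11),(255,255,255))
    out.append(big[y*4:y*4+400,x*4:x*4+400])
cv2.imwrite('pics/g6.png',np.hstack(out)[:,:,::-1])
E
```

```text
[ 6.41449e+02 -1.39740e+01 -4.80000e-02  8.30000e-02] 2.3805123697068513 z184 [632.9   0.9]
```

View pics/g6.png

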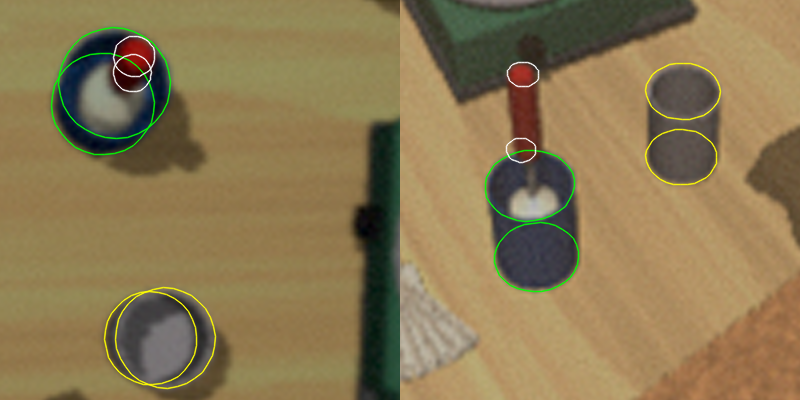

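The pot (yellow) and tin (green) outlines fit both views. The grip top is near (631,4), and the head lies close to the tin axis, so the brush is nearly vertical. I move over it.

Call:
{"op": "play_rows", "data": {
  "motion": [
    [[-12, 9, -1], [0, 0, 0]],
    [[-20, 14.5, -1], [0, 0, 0]],
    [[-20, 14.5, -1], [0, 0, 0]],
    [[-20, 14.5, -1], [0, 0, 0]],
    [[-20, 14.5, -1], [0, 0, 0]],
    [[-20, 14.5, -1], [0, 0, 0]],
    [[-20, 14.5, -1], [0, 0, 0]],
    [[-20, 14.5, -1], [0, 0, 0]],
    [[-20, 14.5, -1], [0, 0, 0]],
    [[-20, 14.5, -1], [0, 0, 0]],
    [[-15.5, 12, 0], [0, 0, 0]],
    [[0, 0, 0], [0, 0, 0]],
    [[0, 0, 0], [0, 0, 0]],
    [[0, 0, 0], [0, 0, 0]]
  ]
}}

```text
time_s: 38.28
eef_pos: [632.3, 6.1, 282.8]
ee_rot: [-0.0, 0.707, 0.707, -0.0]
force: [0.8, 0.2, -0.6]
grip_width: 0.994
```

```bash
python3 - <<'E'
from h import *
a=snap('scene'); s=ctrl.sense(); print(s['eef_pos'],s['joints'].round(2))
x,y=proj('scene',[631,4,200]).astype(int); cv2.imwrite('pics/g7.png',cv2.resize(a[y-40:y+50,x-60:x+60],(640,480),interpolation=cv2.INTER_CUBIC)[:,:,::-1])
E
```

```text
[632.10076264   6.3329243  283.09379331] [-0.18  0.54  1.04  0.    1.57 -1.75]
```

View pics/g7.png

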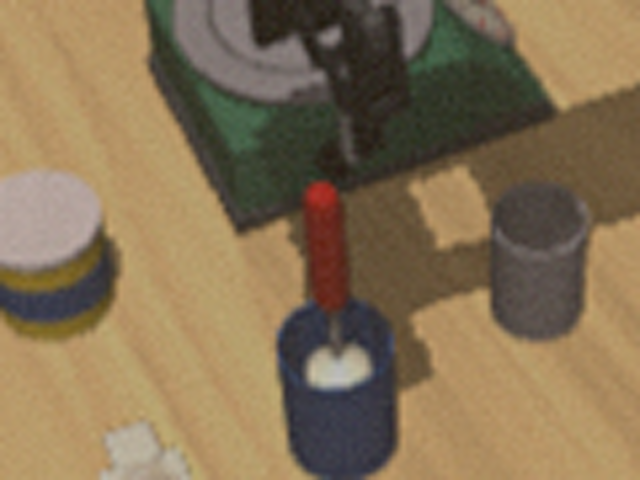

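The brush grip stands at crop (320,240) with the open fingers above it. I descend around it and close.

Call:
{"op": "play_rows", "data": {
  "motion": [
    [[-2, -1, 10], [0, 0, 0]],
    [[0, 0, 15], [0, 0, 0]],
    [[0, 0, 15], [0, 0, 0]],
    [[0, 0, 15], [0, 0, 0]],
    [[0, 0, 15], [0, 0, 0]],
    [[0, 0, 15], [0, 0, 0]],
    [[0, 0, 15], [0, 0, 0]],
    [[0, 0, 12], [0, 0, 0]],
    [[0, 0, 8], [0, 0, 0]],
    [[0, 0, 3], [0, 0, 0]],
    [[0, 0, 0], [0, 0, 0]],
    [[0, 0, 0], [0, 0, 0]]
  ]
}}

```text
time_s: 39.33
eef_pos: [631.4, 3.5, 160.9]
ee_rot: [0.0, 0.707, 0.707, 0.0]
force: [-1.0, 0.5, -0.1]
grip_width: 0.994
```

Call:
{"op": "play_rows", "data": {
  "motion": [
    [[0, 0, 0], [0, 0, 0]],
    [[0, 0, 0], [0, 0, 0]],
    [[0, 0, 0], [0, 0, 0]],
    [[0, 0, 0], [0, 0, 0]],
    [[0, 0, 0], [0, 0, 0]],
    [[0, 0, 0], [0, 0, 0]],
    [[0, 0, 0], [0, 0, 0]],
    [[0, 0, 0], [0, 0, 0]],
    [[0, 0, 0], [0, 0, 0]],
    [[0, 0, 0], [0, 0, 0]]
  ],
  "fingers": 14,
  "squeeze": 50
}}

```text
time_s: 40.17
eef_pos: [631.3, 3.1, 160.3]
ee_rot: [0.0, 0.707, 0.707, 0.0]
force: [0.9, -0.5, 2.3]
grip_width: 0.243
```

Call:
{"op": "play_rows", "data": {
  "motion": [
    [[0, 0, -3], [0, 0, 0]],
    [[0, 0, -8], [0, 0, 0]],
    [[0, 0, -15], [0, 0, 0]],
    [[0, 0, -15], [0, 0, 0]],
    [[0, 0, -15], [0, 0, 0]],
    [[0, 0, -15], [0, 0, 0]],
    [[0, 0, -15], [0, 0, 0]],
    [[0, 0, -15], [0, 0, 0]],
    [[0, 0, -12], [0, 0, 0]],
    [[0, 0, -6], [0, 0, 0]],
    [[0, 0, 0], [0, 0, 0]],
    [[0, 0, 0], [0, 0, 0]],
    [[0, 0, 0], [0, 0, 0]]
  ]
}}

```text
time_s: 41.25
eef_pos: [630.9, 3.3, 278.1]
ee_rot: [-0.001, 0.707, 0.707, -0.0]
force: [0.3, 0.4, -0.8]
grip_width: 0.246
```

```bash
python3 - <<'E'
from b import *
a=snap('scene','s8.png'); b=snap('top','t8.png'); s=ctrl.sense(); e=s['eef_pos']; print(e,s['force'],s['grip_width'])
big=cv2.resize(a,None,fx=4,fy=4,interpolation=cv2.INTER_CUBIC)
draw('scene',big,cyl('scene',[e[0],e[1],e[2]-155],[0,0,1],0,69,19),(0,255,0))
draw('scene',big,cyl('scene',[480.5,-21.5,0],[0,0,1],0,85,30),(255,255,0))
print('pot',[(p,back('scene',q,43).round(1)) for p,q in spot('scene','pot_center')])
x,y=proj('scene',[600,0,110]).astype(int); cv2.imwrite('pics/g8.png',big[(y-70)*4:(y+70)*4,(x-60)*4:(x+80)*4,::-1])
E
```

```text
[630.97504974   3.25078629 278.20315287] [ 0.23742758  0.22916988 -0.04557059] 0.2466210259825791
pot [(0.73, array([ 534.4, -303.9,   43. ])), (0.27, array([595.9, -99.7,  43. ]))]
```

View pics/g8.png

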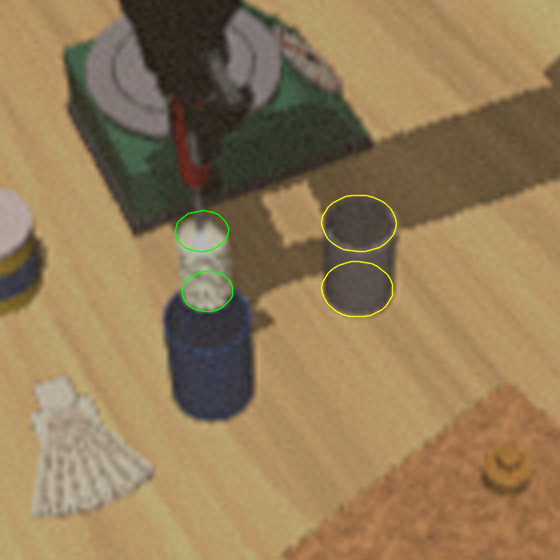

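The brush is held near vertical, and its head at crop (205,265) matches the green prediction. The pot still fits its outline. I move over the pot.

Call:
{"op": "play_rows", "data": {
  "motion": [
    [[-1.3, -8, 0], [0, 0, 0]],
    [[-2.5, -15, 0], [0, 0, 0]],
    [[-2.5, -15, 0], [0, 0, 0]],
    [[-2.5, -15, 0], [0, 0, 0]],
    [[-2.5, -15, 0], [0, 0, 0]],
    [[-2.5, -15, 0], [0, 0, 0]],
    [[-2.5, -15, 0], [0, 0, 0]],
    [[-2.5, -15, 0], [0, 0, 0]],
    [[-2.5, -15, 0], [0, 0, 0]],
    [[-2.5, -14, 0], [0, 0, 0]],
    [[-1.5, -8, 0], [0, 0, 0]],
    [[0, 0, 0], [0, 0, 0]],
    [[0, 0, 0], [0, 0, 0]],
    [[0, 0, 0], [0, 0, 0]]
  ]
}}

```text
time_s: 42.57
eef_pos: [481.7, -22.0, 279.0]
ee_rot: [0.0, 0.707, 0.707, 0.0]
force: [0.6, -0.0, -0.9]
grip_width: 0.241
```

```bash
python3 - <<'E'
from b import *
a=snap('scene','s9.png'); s=ctrl.sense(); e=s['eef_pos']; print(e,s['force'],s['grip_width'])
big=cv2.resize(a,None,fx=6,fy=6,interpolation=cv2.INTER_CUBIC)
draw('scene',big,cyl('scene',[e[0],e[1],e[2]-156],[0,0,1],0,69,19),(0,255,0),6)
draw('scene',big,cyl('scene',[480.5,-21.5,0],[0,0,1],0,85,30),(255,255,0),6)
x,y=proj('scene',[480,-20,110]).astype(int); cv2.imwrite('pics/g9.png',big[(y-45)*6:(y+45)*6,(x-45)*6:(x+45)*6,::-1])
E
```

```text
[481.707684   -21.99784564 278.91659003] [-0.69476396  0.70069213 -0.65181144] 0.2464082521288314
```

View pics/g9.png

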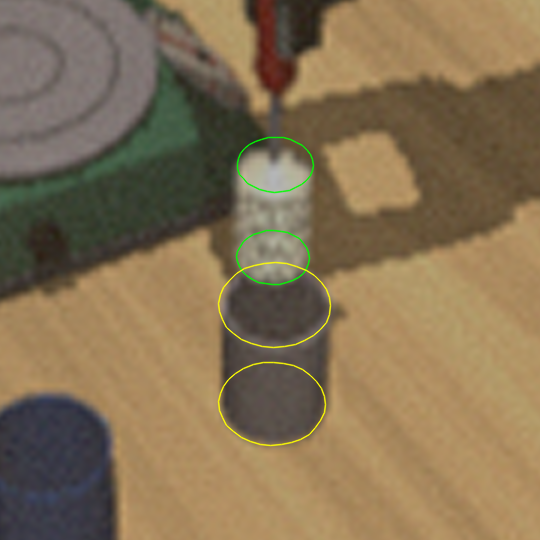

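The head (green) is centred over the pot mouth (yellow) to about 1–3 mm. I do the first stroke.

Call:
{"op": "play_rows", "data": {
  "motion": [
    [[0, -1, 12], [0, 0, 0]],
    [[0, 0, 14], [0, 0, 0]],
    [[0, 0, 14], [0, 0, 0]],
    [[0, 0, 14], [0, 0, 0]],
    [[0, 0, 12], [0, 0, 0]],
    [[0, 0, 10], [0, 0, 0]],
    [[0, 0, 5], [0, 0, 0]],
    [[0, 0, 0], [0, 0, 0]]
  ]
}}

```text
time_s: 43.28
eef_pos: [480.0, -21.9, 197.1]
ee_rot: [-0.001, 0.707, 0.707, -0.0]
force: [0.1, 0.1, -0.1]
grip_width: 0.243
```

Call:
{"op": "play_rows", "data": {
  "motion": [
    [[0, 0, 8], [0, 0, 0]],
    [[0, 0, 8], [0, 0, 0]],
    [[0, 0, 6], [0, 0, 0]],
    [[0, 0, 3], [0, 0, 0]],
    [[0, 0, 2], [0, 0, 0]],
    [[0, 0, 0], [0, 0, 0]],
    [[0, 0, 0], [0, 0, 0]],
    [[0, 0, 0], [0, 0, 0]]
  ]
}}

```text
time_s: 43.95
eef_pos: [480.3, -22.1, 171.4]
ee_rot: [0.0, 0.707, 0.707, 0.0]
force: [-0.3, -0.9, -1.0]
grip_width: 0.248
```

Call:
{"op": "play_rows", "data": {
  "motion": [
    [[0, 0, 1.5], [0, 0, 0]],
    [[0, 0, 1.5], [0, 0, 0]],
    [[0, 0, 0], [0, 0, 0]],
    [[0, 0, 0], [0, 0, 0]],
    [[0, 0, 0], [0, 0, 0]]
  ]
}}

```text
time_s: 44.37
eef_pos: [480.2, -22.1, 168.1]
ee_rot: [0.0, 0.707, 0.707, 0.0]
force: [-0.4, 0.6, -1.1]
grip_width: 0.241
```

Call:
{"op": "play_rows", "data": {
  "motion": [
    [[0, 0, -6], [0, 0, 0]],
    [[0, 0, -12], [0, 0, 0]],
    [[0, 0, -14], [0, 0, 0]],
    [[0, 0, -14], [0, 0, 0]],
    [[0, 0, -12], [0, 0, 0]],
    [[0, 0, -6], [0, 0, 0]],
    [[0, 0, 0], [0, 0, 0]],
    [[0, 0, 0], [0, 0, 0]],
    [[0, 0, 0], [0, 0, 0]],
    [[0, 0, 6], [0, 0, 0]],
    [[0, 0, 12], [0, 0, 0]],
    [[0, 0, 14], [0, 0, 0]],
    [[0, 0, 14], [0, 0, 0]],
    [[0, 0, 12], [0, 0, 0]],
    [[0, 0, 6], [0, 0, 0]],
    [[0, 0, 0], [0, 0, 0]],
    [[0, 0, 0], [0, 0, 0]],
    [[0, 0, 0], [0, 0, 0]],
    [[0, 0, 0], [0, 0, 0]]
  ]
}}

```text
time_s: 45.95
eef_pos: [480.5, -22.1, 168.7]
ee_rot: [0.001, 0.707, 0.707, 0.0]
force: [0.8, 0.5, -0.7]
grip_width: 0.245
```

```bash
python3 - <<'E'
from b import *
a=snap('scene','s10.png'); s=ctrl.sense(); e=s['eef_pos']; print(e,s['force'],s['grip_width'])
big=cv2.resize(a,None,fx=6,fy=6,interpolation=cv2.INTER_CUBIC)
draw('scene',big,cyl('scene',[e[0],e[1],e[2]-156],[0,0,1],69,125,3),(0,255,0),6)
draw('scene',big,cyl('scene',[480.5,-21.5,0],[0,0,1],0,85,30),(255,255,0),6)
x,y=proj('scene',[480,-20,85]).astype(int); cv2.imwrite('pics/g10.png',big[(y-40)*6:(y+40)*6,(x-45)*6:(x+45)*6,::-1])
E
```

```text
[480.41575051 -22.09934644 168.62075155] [ 0.39920689 -0.32260633 -0.7269072 ] 0.24089952529289382
```

View pics/g10.png

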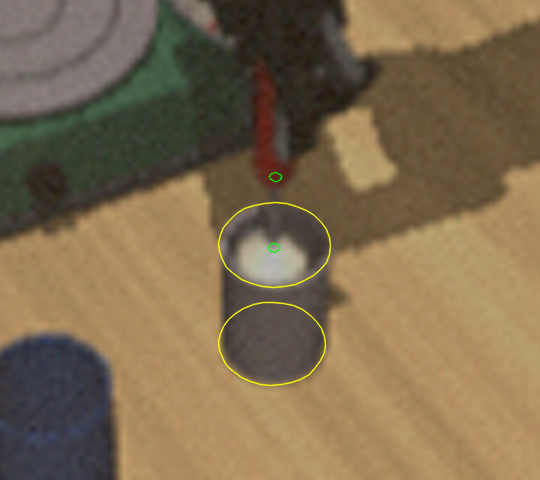

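The head sits inside the pot, white at crop (270,258), and the pot has not moved. I go slightly deeper, then do full up/down strokes with one spare.

Call:
{"op": "play_rows", "data": {
  "motion": [
    [[0, 0, 1.5], [0, 0, 0]],
    [[0, 0, 1], [0, 0, 0]],
    [[0, 0, 0], [0, 0, 0]],
    [[0, 0, 0], [0, 0, 0]],
    [[0, 0, 0], [0, 0, 0]]
  ]
}}

```text
time_s: 46.42
eef_pos: [480.2, -22.0, 165.6]
ee_rot: [0.0, 0.707, 0.707, 0.0]
force: [-0.5, -1.1, -2.1]
grip_width: 0.242
```

Call:
{"op": "play_rows", "data": {
  "motion": [
    [[0, 0, -6], [0, 0, 0]],
    [[0, 0, -12], [0, 0, 0]],
    [[0, 0, -14], [0, 0, 0]],
    [[0, 0, -14], [0, 0, 0]],
    [[0, 0, -14], [0, 0, 0]],
    [[0, 0, -8], [0, 0, 0]],
    [[0, 0, 0], [0, 0, 0]],
    [[0, 0, 0], [0, 0, 0]],
    [[0, 0, 0], [0, 0, 0]],
    [[0, 0, 8], [0, 0, 0]],
    [[0, 0, 14], [0, 0, 0]],
    [[0, 0, 14], [0, 0, 0]],
    [[0, 0, 14], [0, 0, 0]],
    [[0, 0, 12], [0, 0, 0]],
    [[0, 0, 6], [0, 0, 0]],
    [[0, 0, 0], [0, 0, 0]],
    [[0, 0, 0], [0, 0, 0]],
    [[0, 0, 0], [0, 0, 0]],
    [[0, 0, 0], [0, 0, 0]]
  ]
}}

```text
time_s: 48.0
eef_pos: [480.0, -22.0, 165.3]
ee_rot: [-0.0, 0.707, 0.707, -0.0]
force: [-0.3, 0.6, -0.8]
grip_width: 0.241
```

Call:
{"op": "play_rows", "data": {
  "motion": [
    [[0, 0, -6], [0, 0, 0]],
    [[0, 0, -12], [0, 0, 0]],
    [[0, 0, -14], [0, 0, 0]],
    [[0, 0, -14], [0, 0, 0]],
    [[0, 0, -14], [0, 0, 0]],
    [[0, 0, -8], [0, 0, 0]],
    [[0, 0, 0], [0, 0, 0]],
    [[0, 0, 0], [0, 0, 0]],
    [[0, 0, -8], [0, 0, 0]],
    [[0, 0, -12], [0, 0, 0]],
    [[0, 0, -14], [0, 0, 0]],
    [[0, 0, -8], [0, 0, 0]],
    [[0, 0, -4], [0, 0, 0]],
    [[0, 0, 0], [0, 0, 0]],
    [[0, 0, 0], [0, 0, 0]]
  ]
}}

```text
time_s: 49.25
eef_pos: [480.0, -22.0, 279.0]
ee_rot: [-0.0, 0.707, 0.707, -0.0]
force: [0.0, 0.8, -1.4]
grip_width: 0.246
```

Now back over the tin.

Call:
{"op": "play_rows", "data": {
  "motion": [
    [[1.5, 8, 0], [0, 0, 0]],
    [[2.6, 15, 0], [0, 0, 0]],
    [[2.6, 15, 0], [0, 0, 0]],
    [[2.6, 15, 0], [0, 0, 0]],
    [[2.6, 15, 0], [0, 0, 0]],
    [[2.6, 15, 0], [0, 0, 0]],
    [[2.6, 15, 0], [0, 0, 0]],
    [[2.6, 15, 0], [0, 0, 0]],
    [[2.6, 15, 0], [0, 0, 0]],
    [[2.6, 15, 0], [0, 0, 0]],
    [[1.5, 10, 0], [0, 0, 0]],
    [[0, 0, 0], [0, 0, 0]],
    [[0, 0, 0], [0, 0, 0]],
    [[0, 0, 0], [0, 0, 0]]
  ]
}}

```text
time_s: 50.42
eef_pos: [632.8, 4.4, 279.2]
ee_rot: [-0.0, 0.707, 0.707, -0.0]
force: [0.2, -0.9, -0.4]
grip_width: 0.246
```

Call:
{"op": "play_rows", "data": {
  "motion": [
    [[0, 0, 8], [0, 0, 0]],
    [[0, 0, 12], [0, 0, 0]],
    [[0, 0, 12], [0, 0, 0]],
    [[0, 0, 12], [0, 0, 0]],
    [[0, 0, 12], [0, 0, 0]],
    [[0, 0, 12], [0, 0, 0]],
    [[0, 0, 12], [0, 0, 0]],
    [[0, 0, 12], [0, 0, 0]],
    [[0, 0, 10], [0, 0, 0]],
    [[0, 0, 7], [0, 0, 0]],
    [[0, 0, 4], [0, 0, 0]],
    [[0, 0, 0], [0, 0, 0]],
    [[0, 0, 0], [0, 0, 0]]
  ]
}}

```text
time_s: 51.5
eef_pos: [633.3, 4.3, 166.9]
ee_rot: [0.0, 0.707, 0.707, 0.0]
force: [1.1, 0.2, -0.2]
grip_width: 0.242
```

Call:
{"op": "play_rows", "data": {
  "motion": [
    [[0, 0, 2], [0, 0, 0]],
    [[0, 0, 2], [0, 0, 0]],
    [[0, 0, 1.3], [0, 0, 0]],
    [[0, 0, 0], [0, 0, 0]],
    [[0, 0, 0], [0, 0, 0]],
    [[0, 0, 0], [0, 0, 0]]
  ]
}}

```text
time_s: 52.0
eef_pos: [633.3, 4.3, 161.4]
ee_rot: [0.0, 0.707, 0.707, 0.0]
force: [-0.1, 0.2, -0.9]
grip_width: 0.239
```

Call:
{"op": "play_rows", "data": {
  "motion": [
    [[0, 0, 0.7], [0, 0, 0]],
    [[0, 0, 0], [0, 0, 0]],
    [[0, 0, 0], [0, 0, 0]]
  ]
}}

```text
time_s: 52.25
eef_pos: [633.2, 4.3, 160.6]
ee_rot: [0.0, 0.707, 0.707, -0.0]
force: [0.4, -0.5, -1.1]
grip_width: 0.246
```

Call:
{"op": "play_rows", "data": {
  "motion": [
    [[0, 0, 0], [0, 0, 0]],
    [[0, 0, 0], [0, 0, 0]],
    [[0, 0, 0], [0, 0, 0]],
    [[0, 0, 0], [0, 0, 0]],
    [[0, 0, 0], [0, 0, 0]],
    [[0, 0, 0], [0, 0, 0]],
    [[0, 0, 0], [0, 0, 0]],
    [[0, 0, -10], [0, 0, 0]],
    [[0, 0, -20], [0, 0, 0]],
    [[0, 0, -25], [0, 0, 0]],
    [[0, 0, -25], [0, 0, 0]],
    [[0, 0, -25], [0, 0, 0]],
    [[0, 0, -15], [0, 0, 0]]
  ],
  "fingers": 85
}}

```text
time_s: 53.33
eef_pos: [633.5, 4.3, 284.6]
ee_rot: [0.002, 0.707, 0.707, 0.001]
force: [0.1, 1.3, 0.1]
grip_width: 0.99
```

Call:
{"op": "play_rows", "data": {
  "motion": [
    [[12, -9, 0], [0, 0, 0]],
    [[20, -15, 0], [0, 0, 0]],
    [[20, -15, 0], [0, 0, 0]],
    [[20, -15, 0], [0, 0, 0]],
    [[20, -15, 0], [0, 0, 0]],
    [[20, -15, 0], [0, 0, 0]],
    [[20, -15, 0], [0, 0, 0]],
    [[20, -15, 0], [0, 0, 0]],
    [[20, -15, 0], [0, 0, 0]],
    [[20, -15, 0], [0, 0, 0]],
    [[12, -9, 0], [0, 0, 0]],
    [[0, 0, 0], [0, 0, 0]],
    [[0, 0, 0], [0, 0, 0]]
  ]
}}

```text
time_s: 54.42
eef_pos: [480.2, 208.6, 281.4]
ee_rot: [0.0, 0.707, 0.707, 0.0]
force: [0.0, 0.4, -0.6]
grip_width: 0.995
```

```bash
python3 - <<'E'
from b import *
a=snap('scene','s11.png'); b=snap('top','t11.png'); s=ctrl.sense(); e=s['eef_pos']; print(e,s['force'],s['grip_width'])
print('w500',brass('top',b,17,571,303))
out=[]
for n,im,(x,y) in (('top',b,(262,165)),('scene',a,(195,145))):
    big=cv2.resize(im,None,fx=4,fy=4,interpolation=cv2.INTER_CUBIC)
    draw(n,big,cyl(n,[480.5,-21.5,0],[0,0,1],0,85,30),(255,255,0)); out.append(big[y*4:y*4+400,x*4:x*4+400])
cv2.imwrite('pics/g11.png',np.hstack(out)[:,:,::-1])
E
```

```text
[480.77501608 207.7445396  280.91120843] [1.05693616 0.42751733 0.35260956] 0.9949943274382732
w500 (array([610.8, 303.1]), [47.5, 14.0])
```

View pics/g11.png

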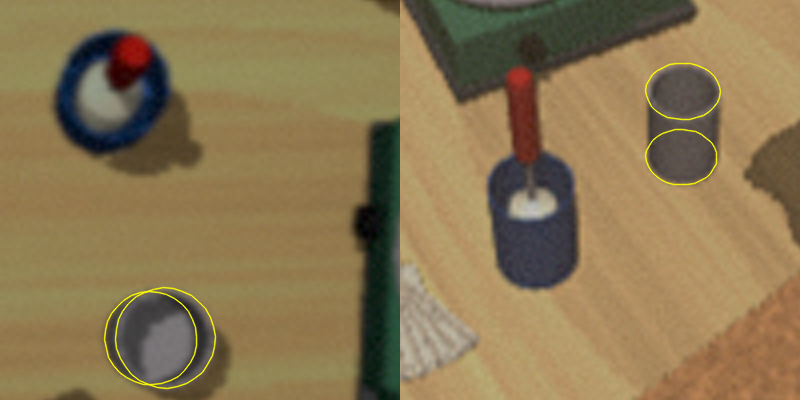

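The brush stands in the tin and the pot is unmoved, inside its yellow outline. The 500 g weight seems to have been knocked aside, so I measure it.

```bash
python3 - <<'E'
from h import *
b=cv2.imread('pics/t11.png')[:,:,::-1].copy(); a=cv2.imread('pics/s11.png')[:,:,::-1].copy()
print(brass('top',b,17,620,303,60),brass('top',b,17,590,303,60))
print([(p,q.round(),back('scene',q,20).round(1)) for p,q in spot('scene','w500_center')],[(p,q.round(),back('top',q,20).round(1)) for p,q in spot('top','w500_center')])
m=rect('top',cv2.imread('pics/t5.png')[:,:,::-1].copy(),3,531,259,170,1); h=cv2.cvtColor(m,cv2.COLOR_RGB2HSV)
mk=cv2.morphologyEx(((h[:,:,0]<16)&(h[:,:,1]>110)).astype(np.uint8),cv2.MORPH_OPEN,np.ones((7,7)))
r=cv2.minAreaRect(max(cv2.findContours(mk,0,2)[0],key=cv2.contourArea)); print([unrect(p,531,259,170,1).round(0).tolist() for p in cv2.boxPoints(r)])
g=rect('top',b,17,571,303,100); g2=rect('scene',a,17,571,303,100)
cv2.imwrite('pics/g12.png',np.hstack([g,g2])[:,:,::-1])
E
```

```text
(array([630.2, 304.4]), [57.5, 55.0]) (array([628.4, 304.4]), [57.5, 48.0])
[(0.79, array([274., 325.]), array([720.4, 399. ,  20. ])), (0.75, array([283., 278.]), array([627.4, 301.9,  20. ])), (0.74, array([300., 251.]), array([538. , 259.9,  20. ])), (0.7, array([342., 307.]), array([538.4, 454.4,  20. ]))] [(0.75, array([140., 161.]), array([721.1, 388.5,  20. ])), (0.64, array([172., 195.]), array([627.4, 305.4,  20. ])), (0.58, array([305., 251.]), array([476.2, -33.5,  20. ])), (0.56, array([115., 239.]), array([520.1, 450.6,  20. ]))]
[[529.0, 422.0], [666.0, 212.0], [519.0, 116.0], [382.0, 327.0]]
```

View pics/g12.png

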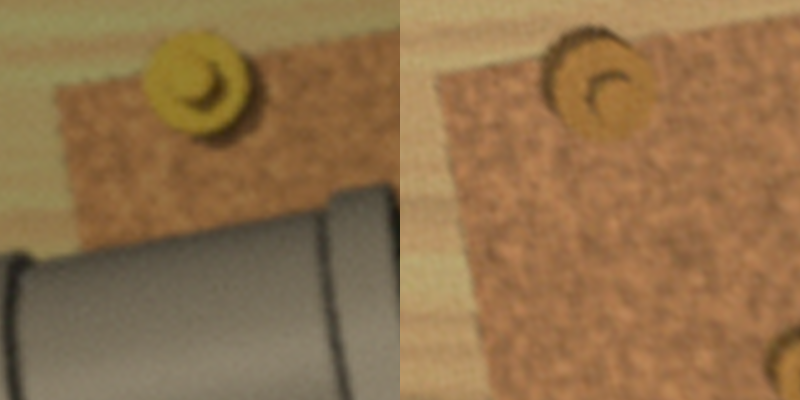

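The 500 g weight has moved to (630,304). It is still upright but only about 6 mm inside the mat's edge, so I bring it back to a safe spot.

Call:
{"op": "play_rows", "data": {
  "motion": [
    [[8, 12.5, 15], [0, 0, 0]],
    [[8, 12.5, 20], [0, 0, 0]],
    [[8, 12.5, 20], [0, 0, 0]],
    [[8, 12.5, 20], [0, 0, 0]],
    [[8, 12.5, 20], [0, 0, 0]],
    [[8, 12.5, 20], [0, 0, 0]],
    [[8, 12.5, 20], [0, 0, 0]],
    [[8, 12.5, 20], [0, 0, 0]],
    [[8, 12.5, 0], [0, 0, 0]],
    [[8, 12.5, 0], [0, 0, 0]],
    [[8, 12.5, 0], [0, 0, 0]],
    [[8, 12, 0], [0, 0, 0]],
    [[0, 0, 0], [0, 0, 0]],
    [[0, 0, 0], [0, 0, 0]],
    [[0, 0, 0], [0, 0, 0]]
  ]
}}

```text
time_s: 55.87
eef_pos: [629.6, 303.6, 125.3]
ee_rot: [-0.0, 0.707, 0.707, -0.0]
force: [0.6, -0.8, -0.2]
grip_width: 0.995
```

Call:
{"op": "play_rows", "data": {
  "motion": [
    [[0, 0, 15], [0, 0, 0]],
    [[0, 0, 20], [0, 0, 0]],
    [[0, 0, 20], [0, 0, 0]],
    [[0, 0, 20], [0, 0, 0]],
    [[0, 0, 17], [0, 0, 0]],
    [[0, 0, 12], [0, 0, 0]],
    [[0, 0, 7], [0, 0, 0]],
    [[0, 0, 2], [0, 0, 0]],
    [[0, 0, 0], [0, 0, 0]],
    [[0, 0, 0], [0, 0, 0]],
    [[0, 0, 0], [0, 0, 0]]
  ]
}}

```text
time_s: 56.78
eef_pos: [630.3, 304.5, 13.8]
ee_rot: [0.0, 0.707, 0.707, 0.001]
force: [0.6, 1.2, -0.1]
grip_width: 0.995
```

Call:
{"op": "play_rows", "data": {
  "motion": [
    [[0, 0, 2], [0, 0, 0]],
    [[0, 0, 0], [0, 0, 0]],
    [[0, 0, 0], [0, 0, 0]],
    [[0, 0, 0], [0, 0, 0]],
    [[0, 0, 0], [0, 0, 0]],
    [[0, 0, 0], [0, 0, 0]],
    [[0, 0, 0], [0, 0, 0]],
    [[0, 0, 0], [0, 0, 0]],
    [[0, 0, 0], [0, 0, 0]]
  ],
  "fingers": 42,
  "squeeze": 40
}}

```text
time_s: 57.53
eef_pos: [630.0, 304.4, 11.1]
ee_rot: [0.0, 0.707, 0.707, 0.0]
force: [-0.6, -1.4, 5.3]
grip_width: 0.591
```

Call:
{"op": "play_rows", "data": {
  "motion": [
    [[0, 0, -2], [0, 0, 0]],
    [[0, 0, -5], [0, 0, 0]],
    [[0, 0, -8], [0, 0, 0]],
    [[0, 0, -5], [0, 0, 0]],
    [[0, -8, 0], [0, 0, 0]],
    [[0, -14, 0], [0, 0, 0]],
    [[0, -14, 0], [0, 0, 0]],
    [[0, -14, 0], [0, 0, 0]],
    [[0, -9, 0], [0, 0, 0]],
    [[0, 0, 0], [0, 0, 0]],
    [[0, 0, 0], [0, 0, 0]],
    [[0, 0, 6], [0, 0, 0]],
    [[0, 0, 6], [0, 0, 0]],
    [[0, 0, 4], [0, 0, 0]],
    [[0, 0, 2], [0, 0, 0]],
    [[0, 0, 0], [0, 0, 0]],
    [[0, 0, 0], [0, 0, 0]]
  ]
}}

```text
time_s: 58.95
eef_pos: [570.9, 304.3, 12.4]
ee_rot: [-0.0, 0.707, 0.707, -0.0]
force: [-1.2, -0.3, -4.6]
grip_width: 0.591
```

Contact should come at about 11.2. I lower slightly, release and leave.

Call:
{"op": "play_rows", "data": {
  "motion": [
    [[0, 0, 1], [0, 0, 0]],
    [[0, 0, 0.6], [0, 0, 0]],
    [[0, 0, 0], [0, 0, 0]],
    [[0, 0, 0], [0, 0, 0]]
  ]
}}

```text
time_s: 59.28
eef_pos: [570.9, 304.4, 11.2]
ee_rot: [0.0, 0.707, 0.707, 0.0]
force: [-0.2, -0.3, -4.2]
grip_width: 0.589
```

Call:
{"op": "play_rows", "data": {
  "motion": [
    [[0, 0, 0], [0, 0, 0]],
    [[0, 0, 0], [0, 0, 0]],
    [[0, 0, 0], [0, 0, 0]],
    [[0, 0, 0], [0, 0, 0]],
    [[0, 0, 0], [0, 0, 0]],
    [[0, 0, 0], [0, 0, 0]],
    [[0, 0, -10], [0, 0, 0]],
    [[0, 0, -20], [0, 0, 0]],
    [[0, 0, -25], [0, 0, 0]],
    [[0, 0, -30], [0, 0, 0]],
    [[0, 0, -30], [0, 0, 0]],
    [[0, 0, -30], [0, 0, 0]],
    [[0, 0, -20], [0, 0, 0]]
  ],
  "fingers": 85
}}

```text
time_s: 60.37
eef_pos: [571.3, 304.6, 180.2]
ee_rot: [0.001, 0.707, 0.707, 0.002]
force: [-0.0, 1.4, -0.2]
grip_width: 0.999
```

Call:
{"op": "play_rows", "data": {
  "motion": [
    [[-15, -4.5, 0], [0, 0, 0]],
    [[-25, -7, 0], [0, 0, 0]],
    [[-25, -7, 0], [0, 0, 0]],
    [[-25, -7, 0], [0, 0, 0]],
    [[-25, -7, 0], [0, 0, 0]],
    [[-25, -7, 0], [0, 0, 0]],
    [[-25, -7, 0], [0, 0, 0]],
    [[-25, -7, 0], [0, 0, 0]],
    [[-25, -7, 0], [0, 0, 0]],
    [[-25, -7, 0], [0, 0, 0]],
    [[-25, -7, 0], [0, 0, 0]],
    [[-25, -7, 0], [0, 0, 0]],
    [[-25, -7, 0], [0, 0, 0]],
    [[-11, -3, 0], [0, 0, 0]],
    [[0, 0, 0], [0, 0, 0]],
    [[0, 0, 0], [0, 0, 0]],
    [[0, 0, 0], [0, 0, 0]]
  ]
}}

```text
time_s: 61.78
eef_pos: [479.4, -20.7, 176.2]
ee_rot: [0.0, 0.707, 0.707, 0.0]
force: [0.1, -0.8, -0.7]
grip_width: 0.996
```

```bash
python3 - <<'E'
from h import *
a=snap('scene','s13.png'); b=snap('top','t13.png'); s=ctrl.sense(); print(s['eef_pos'],s['force'])
print(brass('top',b,17,571,304,60),brass('top',b,14,484,197))
for n in ('scene','top'): print([(p,q.round(),back(n,q,43).round(1)) for p,q in spot(n,'pot_center')])
E
```

```text
[479.38674835 -20.6314837  176.05877326] [-0.24251237 -0.20769039  0.45898844]
(array([570.2, 305.3]), [55.5, 53.0]) (array([484.5, 197.3]), [38.5, 37.5])
[(0.94, array([266., 173.]), array([472.4, -31.3,  43. ]))]
[]
```

Both weights stand on the mat, and the pot is where it was. I grasp the pot.

Call:
{"op": "play_rows", "data": {
  "motion": [
    [[-1, 1, 15], [0, 0, 0]],
    [[0, 0, 20], [0, 0, 0]],
    [[0, 0, 20], [0, 0, 0]],
    [[0, 0, 20], [0, 0, 0]],
    [[0, 0, 20], [0, 0, 0]],
    [[0, 0, 17], [0, 0, 0]],
    [[0, 0, 12], [0, 0, 0]],
    [[0, 0, 6], [0, 0, 0]],
    [[0, 0, 0], [0, 0, 0]],
    [[0, 0, 0], [0, 0, 0]],
    [[0, 0, 0], [0, 0, 0]]
  ]
}}

```text
time_s: 62.9
eef_pos: [480.7, -22.6, 46.8]
ee_rot: [0.001, 0.707, 0.707, 0.0]
force: [0.1, -0.2, -0.1]
grip_width: 0.991
```

Call:
{"op": "play_rows", "data": {
  "motion": [
    [[0, 0, 0], [0, 0, 0]],
    [[0, 0, 0], [0, 0, 0]],
    [[0, 0, 0], [0, 0, 0]],
    [[0, 0, 0], [0, 0, 0]],
    [[0, 0, 0], [0, 0, 0]],
    [[0, 0, 0], [0, 0, 0]],
    [[0, 0, 0], [0, 0, 0]],
    [[0, 0, 0], [0, 0, 0]]
  ],
  "fingers": 50,
  "squeeze": 30
}}

```text
time_s: 63.57
eef_pos: [480.6, -22.7, 46.8]
ee_rot: [0.001, 0.707, 0.707, 0.0]
force: [-0.9, 1.3, 5.6]
grip_width: 0.696
```

Call:
{"op": "play_rows", "data": {
  "motion": [
    [[0, 0, -2], [0, 0, 0]],
    [[0, 0, -6], [0, 0, 0]],
    [[0, 0, -12], [0, 0, 0]],
    [[0, 0, -20], [0, 0, 0]],
    [[0, 0, -20], [0, 0, 0]],
    [[0, 0, -20], [0, 0, 0]],
    [[0, 0, -20], [0, 0, 0]],
    [[0, 0, -20], [0, 0, 0]],
    [[0, 0, -20], [0, 0, 0]],
    [[0, 0, -8], [0, 0, 0]],
    [[0, 0, 0], [0, 0, 0]],
    [[0, 0, 0], [0, 0, 0]]
  ]
}}

```text
time_s: 64.57
eef_pos: [479.9, -22.6, 193.5]
ee_rot: [-0.0, 0.707, 0.707, -0.0]
force: [-0.2, 0.5, -1.7]
grip_width: 0.7
```

Call:
{"op": "play_rows", "data": {
  "motion": [
    [[-10, 1.8, 0], [0, 0, 0]],
    [[-18, 3.2, 0], [0, 0, 0]],
    [[-20, 3.5, 0], [0, 0, 0]],
    [[-20, 3.5, 0], [0, 0, 0]],
    [[-20, 3.5, 0], [0, 0, 0]],
    [[-20, 3.5, 0], [0, 0, 0]],
    [[-20, 3.5, 0], [0, 0, 0]],
    [[-20, 3.5, 0], [0, 0, 0]],
    [[-20, 3.5, 0], [0, 0, 0]],
    [[-20, 3.5, 0], [0, 0, 0]],
    [[-18, 3, 0], [0, 0, 0]],
    [[-11, 2, 0], [0, 0, 0]],
    [[-5, 0.5, 0], [0, 0, 0]],
    [[0, 0, 0], [0, 0, 0]],
    [[0, 0, 0], [0, 0, 0]]
  ]
}}

```text
time_s: 65.82
eef_pos: [518.4, -244.2, 193.5]
ee_rot: [-0.001, 0.707, 0.707, 0.0]
force: [0.0, -0.2, -1.7]
grip_width: 0.698
```

Call:
{"op": "play_rows", "data": {
  "motion": [
    [[0, 0, 10], [0, 0, 0]],
    [[0, 0, 12], [0, 0, 0]],
    [[0, 0, 10], [0, 0, 0]],
    [[0, 0, 6], [0, 0, 0]],
    [[0, 0, 3], [0, 0, 0]],
    [[0, 0, 0], [0, 0, 0]],
    [[0, 0, 0], [0, 0, 0]],
    [[0, 0, 0], [0, 0, 0]]
  ]
}}

```text
time_s: 66.48
eef_pos: [518.8, -244.8, 153.6]
ee_rot: [0.001, 0.707, 0.707, 0.0]
force: [-0.1, 0.1, -1.0]
grip_width: 0.701
```

Call:
{"op": "play_rows", "data": {
  "motion": [
    [[0, 0, 1.5], [0, 0, 0]],
    [[0, 0, 1.5], [0, 0, 0]],
    [[0, 0, 1.5], [0, 0, 0]],
    [[0, 0, 0], [0, 0, 0]],
    [[0, 0, 0], [0, 0, 0]],
    [[0, 0, 0], [0, 0, 0]]
  ]
}}

```text
time_s: 66.98
eef_pos: [518.6, -244.7, 148.5]
ee_rot: [0.0, 0.707, 0.707, 0.0]
force: [-0.4, -0.3, -0.8]
grip_width: 0.702
```

Call:
{"op": "play_rows", "data": {
  "motion": [
    [[0, 0, 1.5], [0, 0, 0]],
    [[0, 0, 1.5], [0, 0, 0]],
    [[0, 0, 1], [0, 0, 0]],
    [[0, 0, 0], [0, 0, 0]],
    [[0, 0, 0], [0, 0, 0]],
    [[0, 0, 0], [0, 0, 0]]
  ]
}}

```text
time_s: 67.48
eef_pos: [518.6, -244.7, 144.6]
ee_rot: [0.0, 0.707, 0.707, 0.0]
force: [0.9, -0.0, 0.1]
grip_width: 0.7
```

Call:
{"op": "play_rows", "data": {
  "motion": [
    [[0, 0, 1], [0, 0, 0]],
    [[0, 0, 0], [0, 0, 0]],
    [[0, 0, 0], [0, 0, 0]],
    [[0, 0, 0], [0, 0, 0]]
  ]
}}

```text
time_s: 67.82
eef_pos: [518.7, -244.7, 143.6]
ee_rot: [0.0, 0.707, 0.707, 0.0]
force: [0.1, 0.4, 0.6]
grip_width: 0.702
```

The pan carries the load. I release, lift straight up and move clear to the side.

Call:
{"op": "play_rows", "data": {
  "motion": [
    [[0, 0, 0], [0, 0, 0]],
    [[0, 0, 0], [0, 0, 0]],
    [[0, 0, 0], [0, 0, 0]],
    [[0, 0, 0], [0, 0, 0]],
    [[0, 0, 0], [0, 0, 0]],
    [[0, 0, 0], [0, 0, 0]],
    [[0, 0, 0], [0, 0, 0]],
    [[0, 0, -6], [0, 0, 0]],
    [[0, 0, -12], [0, 0, 0]],
    [[0, 0, -20], [0, 0, 0]],
    [[0, 0, -25], [0, 0, 0]],
    [[0, 0, -25], [0, 0, 0]],
    [[0, 0, -25], [0, 0, 0]],
    [[0, 0, -20], [0, 0, 0]],
    [[0, 0, -10], [0, 0, 0]]
  ],
  "fingers": 85
}}

```text
time_s: 69.07
eef_pos: [519.0, -244.9, 289.8]
ee_rot: [0.002, 0.707, 0.707, 0.0]
force: [-0.2, 0.4, 0.2]
grip_width: 0.995
```

Call:
{"op": "play_rows", "data": {
  "motion": [
    [[15, -8, 0], [0, 0, 0]],
    [[22, -12, 0], [0, 0, 0]],
    [[22, -12, 0], [0, 0, 0]],
    [[22, -12, 0], [0, 0, 0]],
    [[22, -12, 0], [0, 0, 0]],
    [[22, -12, 0], [0, 0, 0]],
    [[22, -12, 0], [0, 0, 0]],
    [[22, -12, 0], [0, 0, 0]],
    [[22, -12, 0], [0, 0, 0]],
    [[22, -12, 0], [0, 0, 0]],
    [[15, -8, 0], [0, 0, 0]],
    [[0, 0, 0], [0, 0, 0]],
    [[0, 0, 0], [0, 0, 0]],
    [[0, 0, 0], [0, 0, 0]]
  ]
}}

```text
time_s: 70.23
eef_pos: [395.0, -17.2, 286.4]
ee_rot: [0.0, 0.707, 0.707, -0.0]
force: [0.6, -0.2, -0.3]
grip_width: 0.995
```

```bash
python3 - <<'E'
from b import *
a=snap('scene','s14.png'); b=snap('top','t14.png'); s=ctrl.sense(); print(s['eef_pos'],s['force'],s['time_s'])
print(brass('top',b,17,571,304,60),brass('top',b,14,484,197))
out=[]
for n,im,X in (('top',b,[519,-245,120]),('scene',a,[519,-245,120])):
    big=cv2.resize(im,None,fx=5,fy=5,interpolation=cv2.INTER_CUBIC)
    draw(n,big,cyl(n,[519,-245,96.5],[0,0,1],0,85,30),(255,255,0),5)
    x,y=proj(n,X).astype(int); out.append(cv2.resize(big[(y-45)*5:(y+45)*5,(x-45)*5:(x+45)*5],(400,400)))
m=[cv2.resize(b[175:295,140:300],(400,200)),cv2.resize(a[135:290,150:360],(400,200))]
cv2.imwrite('pics/g14.png',np.vstack([np.hstack(out),np.hstack(m)])[:,:,::-1])
E
```

```text
[395.02731838 -17.32658484 286.27786073] [-0.53168933 -0.62973322 -0.49341621] 70.3333
(array([570.2, 305.3]), [55.5, 53.5]) (array([484.4, 197.4]), [39.5, 38.0])
```

Picture limit reached, so I check numerically. I fit the pot's silhouette on the pan by differencing against the first images, and check the brush position, the bystanders and the weights.

```bash
python3 - <<'E'
from b import *
L=lambda f:cv2.imread('pics/'+f)[:,:,::-1].copy()
a,b=snap('scene','s15.png'),snap('top','t15.png')
base={'scene':L('s0.png'),'top':L('t0.png')}; now={'scene':a,'top':b}
D={}
for n in now:
    d=cv2.GaussianBlur(np.abs(now[n].astype(np.float32)-base[n]).max(2),(3,3),0); D[n]=d
    x,y=proj(n,[519,-245,130]).astype(int); print(n,'diff max',d[y-25:y+25,x-25:x+25].max())
def edge(n,v):  # mean gradient along predicted rim
    g=cv2.cvtColor(now[n],cv2.COLOR_RGB2GRAY).astype(np.float32); gm=np.hypot(cv2.Sobel(g,-1,1,0),cv2.Sobel(g,-1,0,1)); gm=cv2.GaussianBlur(gm,(3,3),0)
    P=np.vstack([cyl(n,[v[0],v[1],96.3],[0,0,1],0,85,30)[1]]).astype(np.float32)
    return cv2.remap(gm,P[:,0].copy(),P[:,1].copy(),1).mean()
G=[(edge('top',(x,y))+edge('scene',(x,y)),x,y) for x in range(500,540,2) for y in range(-264,-224,2)]
print(sorted(G)[::-1][:5])
for n,q in (('top',(294.6,180.4)),('scene',(225.4,171))):
    print('brush',n,st(redmask(base[n],q)).round(1),st(redmask(now[n],q)).round(1))
for nm,z in (('pot_center',140),('putty',38),('hardener',52),('fin',4),('tin_floor',50)):
    for n in now: print(nm,n,[(p,back(n,q,z)[:2].round().tolist()) for p,q in spot(n,nm,3)])
print(brass('top',b,17,571,304,60),brass('top',b,14,484,197),ctrl.sense()['time_s'])
E
```

```text
scene diff max 85.3125
top diff max 72.25
[(np.float32(227.60951), 520, -240), (np.float32(227.12712), 518, -242), (np.float32(226.85664), 518, -240), (np.float32(222.54788), 520, -242), (np.float32(218.80608), 516, -242)]
brush top [294.5 180.4   5.4   6.7] [293.7 179.7   5.4   6.6]
brush scene [225.6 171.9   3.4  13.7] [225.3 172.3   3.5  13.2]
pot_center scene [(0.59, [512.0, -255.0])]
pot_center top [(0.76, [517.0, -250.0])]
putty scene [(0.64, [735.0, -192.0])]
putty top [(0.94, [740.0, -197.0])]
hardener scene [(0.8, [737.0, 221.0])]
hardener top [(0.54, [733.0, 221.0])]
fin scene [(0.72, [758.0, 6.0])]
fin top [(0.9, [748.0, 8.0])]
tin_floor scene [(0.58, [630.0, 3.0])]
tin_floor top [(0.95, [626.0, 14.0]), (0.16, [525.0, -284.0])]
(array([570.3, 305.4]), [55.5, 54.0]) (array([484.4, 197.3]), [40.0, 38.0]) 70.9333
```

Everything agrees: the pot is at about (519,-242), 3 mm from the pan centre. Both weights are on the mat, the brush is in the tin and the bystanders are unmoved. I hand in.

```bash
python3 -c "
from rig import ctrl
print(ctrl.finish_job())"
```

```text
the job is handed in; nothing more can be done
None
```

The job is handed in after about 71 s of the 210 s allowed; no verdict is reported.

**What I did:**
- **Weights:** Only the 200 g and 500 g weights were on the mat. I stood each alone in the middle of the pan, 200 g first, released it for about 2 s, and returned it to the mat.
- **Knocked weight:** Something pushed the 500 g weight to within about 6 mm of the mat's edge while the robot was away. I moved it back to a safe spot.
- **Brushing:** I made three full strokes in the pot, one more than asked, and stood the brush head down in its tin. I judged the depth from the arm's height, with the brush end an estimated 9 to 12 mm above the pot's underside. The pot's inner floor is at 8 mm.
- **Pot:** I stood it on the pan, released it and moved the arm clear.

**Last checks:**
- The pot measured about 3 mm from the pan centre by its rim. The trained network's looser estimates put it 5 to 12 mm off.
- Both weights were at their places on the mat. The brush showed within 1 px of where it started, and nothing suggested the putty can, bottle or fin had moved; the worst change was the fin's estimate, 8 to 12 mm and within network noise.
- I had used up the picture limit, so I made these final checks from numbers only and did not see the finished scene. Nothing failed, but I did not read the pan's final sink directly.

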